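# Clear the jug from the dosing station

### The job

The pH dosing run is over and the steel jug is empty: swing the counterweighted electrode arm of the dosing station up past its balance point, so that it rests raised by itself. Then take the jug by its handle off the stirrer plate, keep it upright, and set it down gently in the middle of the round cork mat, leaving the arm raised and the other things where they are.

Things in the scene. Friction and masses are not known exactly. Their poses are not given: they have to be found in the camera images.
- station: White pH dosing station, fixed. Origin: on the axis of its round stirrer plate, at table level; x points from the plate back to the column, y to the left, z up. Base x -85 to +165 mm, 156 mm wide, top 26 mm high. Column behind the plate, x +99 to +161 mm, 70 mm wide; a blue-capped bottle on it (top 423 mm).
- plate_center (a point): Centre of the white stirrer plate's floor, on which the jug stands, 30 mm above the table. The plate is a shallow dish: lip 4 mm high above its floor, inside radius 68 mm.
- head_front (a point): Middle of the lower front edge of the grey dosing head, at (-95, 0, 223) mm in the station's frame. The head, 50 mm wide and 66 mm high, juts from the column over the jug; its nozzle at x 0 reaches down to 191 mm. It is over the jug's handle: a gripper pointing straight down there would strike it, so come in slanting by 25 degrees or more, from the front.
- electrode_arm (a joint): Angle of the counterweighted electrode arm in rad. 0: level, the electrode dipping 40 mm into the jug (so the jug cannot be taken out). Grows as the front end is lifted, about the station's y through point hinge_point; 1.3: raised, against its rear stop. Balance point near 0.6: below it the arm falls back down, above it it falls on up to 1.3. Needs less than 2 N at the knob.
- hinge_point (a point): Hinge axis of the electrode arm, at the left side of the column; at (115, 48, 180) mm in the station's frame.
- lift_knob (a point): Centre of the black finger knob at the front end of the electrode arm, 200 mm from the hinge: a cylinder 24 mm in diameter, 22 mm long, axis along the station's y (pinch its flat end faces, along y). Arm down: at (-85, 95, 180) mm in the station's frame, left of and before the head. Both sides are free for a finger; a 10 mm rod joins it from behind.
- jug: Empty steel jug with black handle, about 0.32 kg, 116 mm in diameter, 115 mm high. Origin: centre of its underside; z up through its mouth; handle along its -x, pouring lip +x. Stands loose on the stirrer plate, handle roughly to the front (station -x). The handle is an upright bar 14 mm thick, 18 mm wide, 30 to 104 mm up, joined by arms at 36 and 98 mm, 30 mm clear of the wall.
- jug_grip (a point): Middle of the handle's upright bar, at (-95, 0, 75) mm in the jug's frame; pinch it by its flat sides, 18 mm apart along the jug's y.
- cork_mat: Round cork mat lying on the table to the right of the station, fixed, radius 75 mm, 6 mm thick. Close behind it stands a grey column oven, 116 mm high, its front 0.61 m ahead of the robot, from 10 mm left of the robot's midline to 0.43 m right. Origin: centre of its underside.
- flask: Bystander: small conical glass flask, 62 mm wide, 100 mm high. Origin: centre of its underside.
- sample_jar: Bystander: small jar with a light blue screw cap, 41 mm wide, 53 mm high. Origin: centre of its underside.
- wash_bottle: Bystander: wash bottle with blue cap and bent spout, 68 mm wide, 224 mm high. Origin: centre of its underside.
- marker: Bystander: blue marker pen lying on the table, 124 mm long, 15 mm thick. Origin: middle of its underside.
- lc_column: Bystander: steel chromatography column lying near the table's front edge, 176 mm long, 17 mm thick. Origin: middle of its underside.
- bottle_250: Bystander: glass screw bottle with blue cap at the right, 70 mm wide, 138 mm high. Origin: centre of its underside.
- screw_cap: Bystander: loose blue screw cap lying between the station and the mat, 52 mm wide, 25 mm high. Origin: centre of its underside.

How it is judged:
On the way, in this order (a step that is already met when the one before it is completed fails the run):
1. the electrode arm rests raised by itself, not held by the robot, with the jug still on the stirrer plate (value of joint electrode_arm above 1.15 rad and contact force between each of the fingers, the arm and electrode_arm below 0.05 N and horizontal distance between jug and station below 0.03 m), for 0.2 s.
2. the jug is off the station, carried by the robot (horizontal distance between jug and station above 0.1 m and contact force between jug and station below 0.05 N and height (world z) of jug above 0.02 m), for 0.2 s.
At the end, for the whole second after the job is handed in: The jug stands upright (within 0.08 rad), released and at rest on the cork mat, its centre within 25 mm of the mat's centre (so its whole foot is on the mat), and the electrode arm still rests raised by itself (above 1.15 rad) (horizontal distance between jug and cork_mat below 0.025 m and height (world z) of jug below 0.012 m and angle between jug's own z axis and vertical below 0.08 rad and linear speed of jug below 0.02 m/s and contact force between jug and cork_mat above 0.5 N and value of joint electrode_arm above 1.15 rad); the robot touches nothing.
It fails at once if the jug is tilted by more than 0.35 rad (20 degrees) (angle between jug's own z axis and vertical above 0.35 rad).
It fails at once if the jug is let go in the air: dropped, instead of set down, by more than 10 mm (contact force between each of the fingers, the arm and jug below 0.02 N and contact force between jug and station below 0.02 N and height (world z) of jug above 0.016 m and horizontal distance between jug and station above 0.03 m).
It fails at once if a bystander is moved by more than 30 mm (distance of any of flask, sample_jar, wash_bottle, marker, lc_column, bottle_250, screw_cap from where it was at the start of the episode above 0.03 m).
It also fails if it takes over 53 s, if anything falls off the work surface, if the arm or the gripper's body presses on something with over 40 N, if the wrist force passes 120 N, or if a joint passes its speed limit or range.

### The arm

A 7-joint arm with a two-finger parallel gripper is mounted at the origin on a cart in front of the work surface, level with it; the furniture and walls round the work are solid. World frame = base frame: x ahead of the robot, y to its left, z up, the work surface at z = 0. Lengths are in m, angles in rad, forces in N, time in s.
With the tool pointing down it reaches from about 0.4 to 0.75 m from the base axis. Payload 19.5 kg.
Tool frame: the origin (TCP) lies midway between the tips of the shut fingers; the grasp point (between the pads) lies 19 mm behind it (bot.grasp_offset is the distance from the TCP to the grasp point, in m); z points along the fingers, y is the line along which they close (so a half turn about z gives the same grasp; the last joint's range is limited). The gripper opens to 85 mm and grips with 20 to 120 N. Pads are 22 mm wide; open, the fingers measure 114 mm over their backs; the gripper's body (76 mm by 85 mm) begins 54 mm behind the grasp point. The pads swing forward as they close: fully open they stand 13 mm farther back than shut.
Start: joints at [1.298, 0.707, -0.028, 1.485, 0.022, 0.951, -0.075], TCP at [0.132, -0.56, 0.231] pointing down, gripper open.
Joint ranges: [-2.71, 2.71], [-0.32, 2.16], [-1.57, 1.52], [0, 2.45], [-1.46, 4.6], [0, 2.02], [-2.83, 2.83]. Speed limits (rad/s): [1.89, 1.89, 2.57, 2.57, 3.01, 3.01, 3.01].

### API

Orientations are given as a rotation vector (axis times angle).
In Python, from workcell import readout, camera, job, bot gives the robot as it stands.
- The arm moves only by the tool move_arm, never from a script. Its argument "commands" is a list of rows, each a list of 7 numbers: the shift along the tool's x, y, z in mm, then the turn, a rotation vector about the tool's x, y, z in rad, then the opening, from 0 (shut) to 1 (fully open). In form: [[dx, dy, dz, rx, ry, rz, jaw], ...]. A call has 1 to 20 rows; each row shifts and turns the commanded pose from where the row before left it, along the tool's axes as they then stand; what a row does not reach is not made up. A row lasts 1/12 s, in which the tool goes at most 41.7 mm and 7.16 degrees, less where a joint would pass 70% of its speed; a pose out of reach is approached as far as the arm can. A call is refused whole if a number of a shift passes 41.7 or a number of a turn 0.125, either way. A call with a gripper value outside its range is refused whole. The fingers move at their own pace and stop on an object; "grip_force" is the grip in N (left out, the last holds). Time passes only in rows, so rows that do not move let the fingers close. It gives the time, the measured TCP pose, the force, the opening and the grip force at its end, in the units of the state.
- readout.observe(): the state, without advancing time (a new reading comes with each control period).
- camera(name): name is "scene" or "top" or "wrist"; returns a dict with "color" (420x560x3 uint8, red, green, blue), "vfov" (degrees; the focal length in pixels is half the picture's height over the tangent of half this angle, whatever the lens; pixels are square), "cx", "cy" (the principal point, pixels), "rvec" (rotation vector, rad) and "tvec" (3), from world to camera coordinates, as OpenCV has them; the wrist camera has in their place "mount" (4x4, takes a point from camera to tool coordinates, whose origin is the TCP and whose axes are the flange's). Camera axes: x right, y down, z forward; pixel columns grow to the right and rows downward; lengths in m; the calibration is good to about 2 mm. A picture is of the moment at which its call begins: read the wrist's pose just before it. There is no depth.
- job.job_done(): hands the job in; it is judged then, once.
The state is a dict: "t": time; "joint_positions": joint angles; "dq": joint speeds; "joint_efforts": joint torques, N m; "position": TCP position; "orientation": TCP orientation; "contact_force": force on the tool from outside, world axes, zero at the start; "torque": the same for the moment, N m; "opening": finger opening in m; "gripper_force": force on a finger pad.
Only numpy, scipy, OpenCV 4.12 (cv2) and the standard library are available. Lean on these libraries where they do the work, as an engineer would, in place of code of your own. Each camera call takes 0.05 s, during which the arm holds its last target. There are 200 camera calls.

## Working session

There is one attempt and no reset: what is moved stays moved. The work goes in short steps, Python scripts to look and compute and a tool call to move; the robot and the scene stay as the last step left them, time stands still between calls to the robot, and variables do not carry over. Pictures are saved under pics/ and viewed, at most 10 in all, crops included, and the job is handed in when it is done.

Besides the shell and the picture viewer there is one more tool, called as name([rows], argument=value, ...), one row to a line, values as JSON. move_arm: Moves the arm, as the interface text tells. Its arguments: {"type":"object","properties":{"commands":{"type":"array","items":{"type":"array","items":{"type":"number"}}},"grip_force":{"type":"number"}},"required":["commands"]}

```bash
mkdir -p pics; ls
python3 - <<'E'
from workcell import readout,camera,job,bot
import cv2,numpy as np,pickle
s=readout.observe();print(s)
for n in("scene","top"):
    c=camera(n);pickle.dump(c,open(n+".pkl","wb"));cv2.imwrite(f"pics/{n}0.png",c["color"][:,:,::-1])
    R=cv2.Rodrigues(np.array(c["rvec"]))[0];print(n,c["vfov"],c["cx"],c["cy"],-R.T@np.array(c["tvec"]).ravel(),R[2])
print([a for a in dir(bot) if a[0]!='_'],bot.grasp_offset)
print(camera("wrist")["mount"])
E
```

```text
pics
{'t': 0.0, 'joint_positions': array([ 1.29832642,  0.7071072 , -0.02760038,  1.48499741,  0.02199059,
        0.95087207, -0.07548815]), 'dq': array([-8.70173639e-04, -3.55537939e-04, -7.94564816e-04, -4.81602347e-04,
        6.12297609e-05, -1.21444032e-03,  3.80495289e-04]), 'joint_efforts': array([ 1.57570961e-03, -8.83221817e+01,  1.23612050e+00, -2.36164498e+01,
        1.70730724e-02,  6.60083868e-03,  4.68392250e-05]), 'position': array([ 0.13145316, -0.55950833,  0.23082556]), 'orientation': array([-3.11964125e+00, -3.61555913e-01,  2.53238940e-04]), 'contact_force': array([ 0.27621484, -0.39682684, -0.28969191]), 'torque': array([-0.01023212, -0.02546428,  0.01302408]), 'gripper_force': 0.0, 'opening': 0.08525720974640187}
scene 46.67490238965881 281.52328733805814 209.53088232187085 [-0.31777572  0.713546    1.57212827] [ 0.46662916 -0.42481815 -0.77574916]
top 55.005092522050184 278.92807250650543 214.15740293807244 [ 0.34490438 -0.05881106  1.28763262] [ 0.17324547 -0.02547134 -0.98454925]
['PlanningError', 'grasp_offset'] 0.0187
[[-4.96188535e-05 -9.49091086e-01 -3.15001759e-01  8.05125130e-02]
 [ 9.99999942e-01 -1.52957774e-04  3.03338017e-04  3.41135970e-04]
 [-3.36077375e-04 -3.15001726e-01  9.49091039e-01 -1.42510705e-01]
 [ 0.00000000e+00  0.00000000e+00  0.00000000e+00  1.00000000e+00]]
```

View pics/scene0.png

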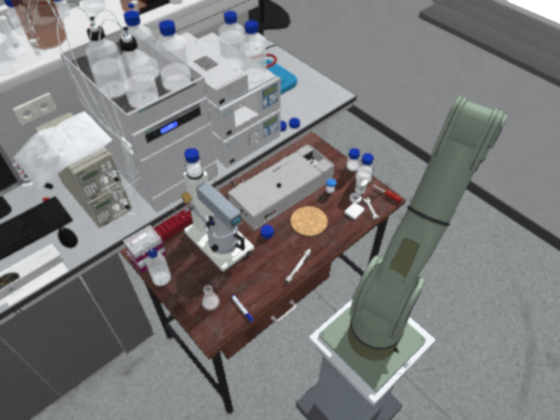

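View pics/top0.png

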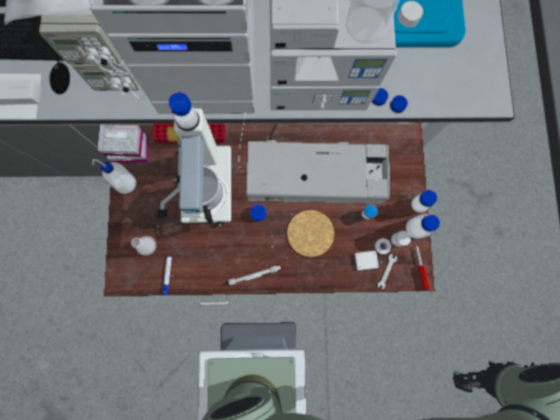

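The scene view shows the station at about (215,225), with the jug under its head and the mat at (309,221). In the top view the base's front edge runs from (182,221) to (231,220), the knob is near (163,212), the mat at (311,233) and the cap at (258,213).

```bash
cat > h.py <<'E'
import numpy as np,cv2,pickle
from scipy.spatial.transform import Rotation as Ro
def ray(c,u,v):
    f=210/np.tan(np.radians(c["vfov"]/2));d=np.array([(u-c["cx"])/f,(v-c["cy"])/f,1])
    if "mount" in c:
        M=np.array(c["mount"]);R=c["T"][:3,:3]@M[:3,:3];o=(c["T"]@M)[:3,3];return o,R@d
    R=cv2.Rodrigues(np.array(c["rvec"]))[0];return -R.T@np.array(c["tvec"]).ravel(),R.T@d
def pl(c,u,v,z):
    o,d=ray(c,u,v);return o+d*(z-o[2])/d[2]
def two(a,b):
    (o,d),(p,e)=a,b;s=np.linalg.lstsq(np.c_[d,-e],p-o,rcond=None)[0]
    x,y=o+d*s[0],p+e*s[1];return (x+y)/2,np.linalg.norm(x-y)
def proj(c,P):
    f=210/np.tan(np.radians(c["vfov"]/2));P=np.atleast_2d(P).astype(float)
    if "mount" in c: T=np.linalg.inv(c["T"]@np.array(c["mount"]));q=P@T[:3,:3].T+T[:3,3]
    else: q=P@cv2.Rodrigues(np.array(c["rvec"]))[0].T+np.array(c["tvec"]).ravel()
    return q[:,:2]/q[:,2:]*f+[c["cx"],c["cy"]]
def wrist():
    from workcell import readout,camera
    s=readout.observe();T=np.eye(4);T[:3,:3]=Ro.from_rotvec(s["orientation"]).as_matrix();T[:3,3]=s["position"]
    c=dict(camera("wrist"));c["T"]=T;return c
E
python3 - <<'E'
from h import *
t=pickle.load(open("top.pkl","rb"));s=pickle.load(open("scene.pkl","rb"))
h=cv2.cvtColor(t["color"],cv2.COLOR_RGB2HSV)
m=cv2.inRange(h,(10,90,120),(28,255,255));m[:,:270]=0;m[:, 350:]=0
n,l,st,ce=cv2.connectedComponentsWithStats(m);i=1+np.argmax(st[1:,4]);print("mat",st[i],pl(t,*ce[i],.006))
for uv in((182,221),(231,220),(231,147)):print(uv,pl(t,*uv,.026))
a=cv2.resize(t["color"][90:250,90:290],None,fx=4,fy=4,interpolation=cv2.INTER_CUBIC)[:600]
cv2.imwrite("pics/tc.png",a[:,:,::-1])
a=cv2.resize(s["color"][140:280,140:330],None,fx=4,fy=4,interpolation=cv2.INTER_CUBIC)
cv2.imwrite("pics/sc.png",a[:,:,::-1])
E
```

```text
mat [ 287  209   48   48 1778] [ 0.50870075 -0.19244494  0.006     ]
(182, 221) [0.5482877 0.2142226 0.026    ]
(231, 220) [0.54978017 0.06030948 0.026     ]
(231, 147) [0.79110076 0.06170695 0.026     ]
```

View pics/tc.png

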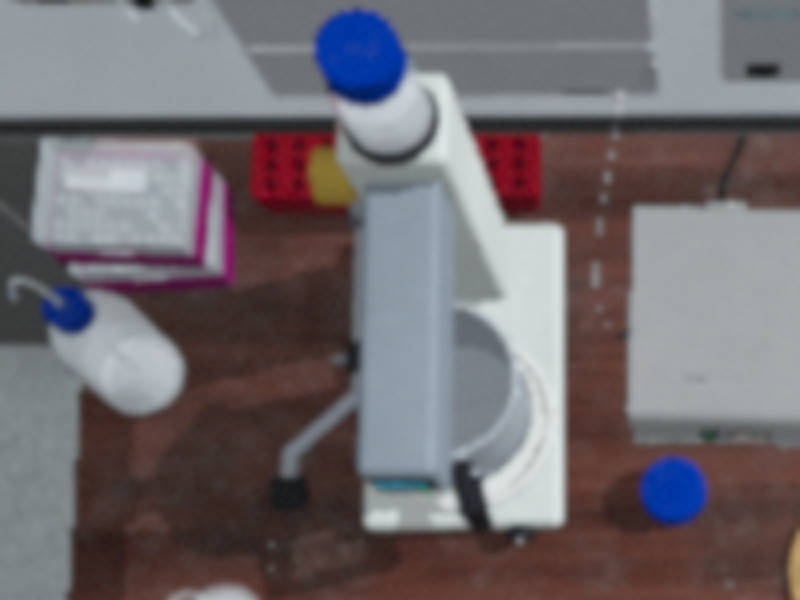

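View pics/sc.png

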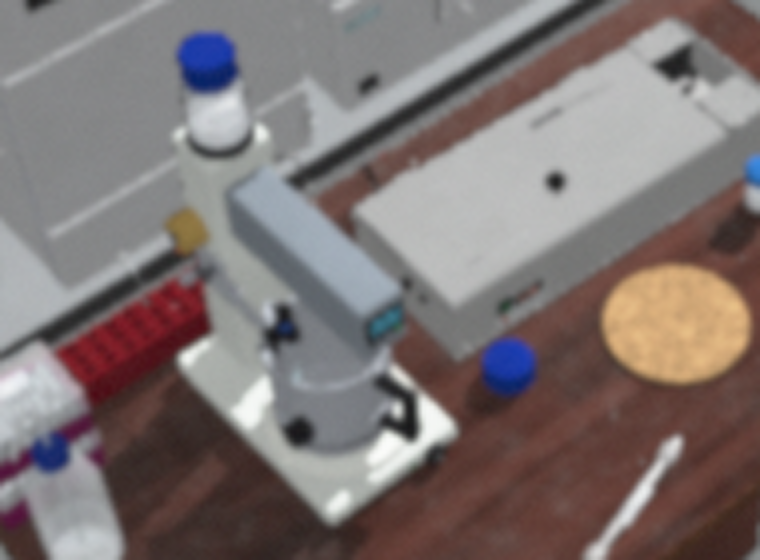

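Run:
```python
from h import *
t=pickle.load(open("top.pkl","rb"));s=pickle.load(open("scene.pkl","rb"))
T=lambda u,v:(90+u/4,90+v/4)
S=lambda u,v:(140+u/4,140+v/4)
print("knob",two(ray(t,*T(290,493)),ray(s,*S(298,432))))
print("handle top",[pl(t,*T(*p),.13) for p in((463,462),(470,490),(480,525))],[pl(t,*T(*p),.06) for p in((480,525),)])
print("handle scene", pl(s,*S(408,392),.13),pl(s,*S(410,430),.065))
for c,F,k in((t,T,(90,90)),(s,S,(140,140))):
  for P in((.55,.233,.18),(.635-.095,.138,.223),(.635,.138,.145)):
    print(P,(proj(c,P)-k)*4)
  m=cv2.inRange(c["color"],(0,0,0),(45,45,45));n,l,st,ce=cv2.connectedComponentsWithStats(m)
  for i in range(1,n):
    q=(ce[i]-k)*4
    if st[i,4]>8 and 0<q[0]<700 and 0<q[1]<600: print("blk",q,st[i,2:])
```

```text
knob (array([0.54761979, 0.23712181, 0.17600525]), np.float64(0.002624649599935833))
handle top [array([0.57649438, 0.12411498, 0.13      ]), array([0.55571199, 0.1187082 , 0.13      ]), array([0.52989559, 0.11109334, 0.13      ])] [array([0.54108168, 0.12136716, 0.06      ])]
handle scene [0.54611312 0.12071008 0.13      ] [0.54969611 0.12023737 0.065     ]
(0.55, 0.233, 0.18) [[293.44218967 487.01622598]]
(0.54, 0.138, 0.223) [[419.55438366 488.71980388]]
(0.635, 0.138, 0.145) [[441.90496334 379.02830787]]
blk [206.4        124.57142857] [60  2 70]
blk [540. 124.] [33  1 33]
blk [671.14285714 123.71428571] [13  2 14]
blk [349.84615385 355.07692308] [ 2  7 13]
blk [285.93103448 494.52873563] [12 10 87]
blk [476. 518.] [ 5  6 20]
(0.55, 0.233, 0.18) [[301.11864558 425.57855376]]
(0.54, 0.138, 0.223) [[390.74663078 344.34099769]]
(0.635, 0.138, 0.145) [[331.70657162 334.20752814]]
blk [673.75  63.5 ] [ 5  5 16]
blk [158.22222222 264.88888889] [6 5 9]
blk [ 89.09090909 307.27272727] [ 9  7 11]
blk [405.25 415.75] [ 4 11 16]
blk [296.84210526 430.52631579] [ 5  5 19]
```

```bash
cat >> h.py <<'E'
def pose(p,slant,yaw=0.):
    s,c=np.sin(np.radians(slant)),np.cos(np.radians(slant));T=np.eye(4)
    R=np.array([[c,0,s],[0,-1,0],[s,0,-c]])
    T[:3,:3]=Ro.from_euler('z',yaw,degrees=True).as_matrix()@R;T[:3,3]=p;return T
def cur():
    from workcell import readout
    s=readout.observe();T=np.eye(4);T[:3,:3]=Ro.from_rotvec(s["orientation"]).as_matrix();T[:3,3]=s["position"];return T
def step(T,r):
    D=np.eye(4);D[:3,:3]=Ro.from_rotvec(r[3:6]).as_matrix();D[:3,3]=np.array(r[:3])/1000;return T@D
def legs(*ws,T=None):
    from scipy.linalg import logm,expm
    T=cur() if T is None else T
    for W in ws:
        D=np.linalg.inv(T)@W;N=1
        while 1:
            d=expm(np.real(logm(D))/N);w=Ro.from_matrix(d[:3,:3]).as_rotvec()
            if np.linalg.norm(d[:3,3])<.036 and np.linalg.norm(w)<.115:break
            N+=1
        r=np.r_[np.round(d[:3,3]*1000,1),np.round(w,4)]
        for _ in range(N):T=step(T,r)
        print(N,"x",r.tolist(),"->",np.round(T[:3,3],3))
def hint(G,slant,yaw=0.): # TCP pose with grasp point at G
    T=pose(G,slant,yaw);T[:3,3]+=.0187*T[:3,2];return T
E
python3 - <<'E'
from h import *
legs(pose((.40,-.28,.28),0),pose((.42,.10,.28),20),pose((.43,.236,.26),40))
E
```

```text
11 x [27.5, -22.2, -4.4, -0.0001, 0.0, 0.021] -> [ 0.4   -0.28   0.279]
11 x [1.8, -34.5, 0.2, 0.0, 0.0317, -0.0] -> [0.42 0.1  0.28]
4 x [-0.2, -34.1, 5.6, 0.0001, 0.0874, -0.0] -> [0.43  0.236 0.26 ]
```

move_arm([
  [27.5, -22.2, -4.4, 0, 0, 0.021, 1],
  [27.5, -22.2, -4.4, 0, 0, 0.021, 1],
  [27.5, -22.2, -4.4, 0, 0, 0.021, 1],
  [27.5, -22.2, -4.4, 0, 0, 0.021, 1],
  [27.5, -22.2, -4.4, 0, 0, 0.021, 1],
  [27.5, -22.2, -4.4, 0, 0, 0.021, 1],
  [27.5, -22.2, -4.4, 0, 0, 0.021, 1],
  [27.5, -22.2, -4.4, 0, 0, 0.021, 1],
  [27.5, -22.2, -4.4, 0, 0, 0.021, 1],
  [27.5, -22.2, -4.4, 0, 0, 0.021, 1],
  [27.5, -22.2, -4.4, 0, 0, 0.021, 1],
])

```text
t: 1.07
position: [0.4014, -0.2786, 0.2799]
orientation: [-3.141, 0.002, 0.0]
contact_force: [0.6, -1.2, 0.3]
opening: 0.0851
gripper_force: 0.0
```

move_arm([
  [1.8, -34.5, 0.2, 0, 0.0317, 0, 1],
  [1.8, -34.5, 0.2, 0, 0.0317, 0, 1],
  [1.8, -34.5, 0.2, 0, 0.0317, 0, 1],
  [1.8, -34.5, 0.2, 0, 0.0317, 0, 1],
  [1.8, -34.5, 0.2, 0, 0.0317, 0, 1],
  [1.8, -34.5, 0.2, 0, 0.0317, 0, 1],
  [1.8, -34.5, 0.2, 0, 0.0317, 0, 1],
  [1.8, -34.5, 0.2, 0, 0.0317, 0, 1],
  [1.8, -34.5, 0.2, 0, 0.0317, 0, 1],
  [1.8, -34.5, 0.2, 0, 0.0317, 0, 1],
  [1.8, -34.5, 0.2, 0, 0.0317, 0, 1],
  [-0.2, -34, 5.6, 0, 0.087, 0, 1],
  [-0.2, -34, 5.6, 0, 0.087, 0, 1],
  [-0.2, -34, 5.6, 0, 0.087, 0, 1],
  [-0.2, -34, 5.6, 0, 0.087, 0, 1],
  [0, 0, 0, 0, 0, 0, 1],
])

```text
t: 2.4
position: [0.4263, 0.1411, 0.2688]
orientation: [3.037, 0.003, 0.751]
contact_force: [0.1, -0.3, -1.2]
opening: 0.0854
gripper_force: 0.0
```

Run:
```python
from h import *
from workcell import readout
c=wrist();pickle.dump(c,open("w1.pkl","wb"));cv2.imwrite("pics/w1.png",c["color"][:,:,::-1])
s=readout.observe();print(c["T"].round(3),np.round(s["joint_positions"],3),s["t"],s["contact_force"],c["vfov"])
for P in((.548,.236,.178),(.542,.121,.105)):print(proj(c,P))
```

```text
[[ 0.885 -0.001  0.466  0.426]
 [ 0.005 -1.    -0.012  0.141]
 [ 0.466  0.013 -0.885  0.269]
 [ 0.     0.     0.     1.   ]] [-0.937  0.412  0.569  2.318  0.007  0.036 -2.033] 2.45 [ 1.1167944  -1.41342736 -0.30109242] 66.0396774415938
[[161.16217809 117.97544326]]
[[293.68234581 153.74768757]]
```

View pics/w1.png

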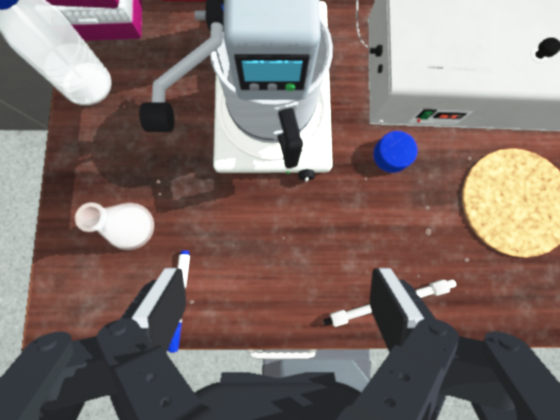

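The wrist view shows the knob at (157,117), close to the prediction of (161,118), and the handle bar near (291,110–163). The slant stopped at 28° because joint 6 is at its lower limit, so more slant needs more reach.

Run:
```python
from h import *
from scipy.optimize import least_squares
c=pickle.load(open("w1.pkl","rb"))
print("knob",pl(c,157,117,.178),"handle",pl(c,293,150,.105))
E=lambda a,q:Ro.from_euler(a,q).as_matrix()
qs=[[1.29832642,.7071072,-.02760038,1.48499741,.02199059,.95087207,-.07548815],[-.937,.412,.569,2.318,.007,.036,-2.033]]
Ts=[np.eye(4),c["T"]];Ts[0][:3,:3]=Ro.from_rotvec([-3.1196,-.36156,.00025]).as_matrix();Ts[0][:3,3]=[.13145,-.55951,.23083]
import itertools
def fk(q,L,sg,off):
    z=np.array([0,0,1.]);p=np.array([0,0,L[0]])
    R=E('z',sg[0]*q[0])@E('y',q[1])@E('z',sg[1]*q[2]);p=p+R@z*L[1]
    R=R@E('y',q[3])@E('z',sg[2]*q[4]);p=p+R@z*L[2]
    R=R@E('y',q[5])@E('z',sg[3]*q[6]+off);p=p+R@z*L[3];return p,R
for sg in itertools.product((-1,1),repeat=4):
    e=np.linalg.norm(fk(qs[0],[0]*4,sg,0)[1][:,2]-Ts[0][:3,2])+np.linalg.norm(fk(qs[1],[0]*4,sg,0)[1][:,2]-Ts[1][:3,2])
    if e>.1:continue
    g=least_squares(lambda L:np.r_[tuple(fk(q,L,sg,0)[0]-T[:3,3] for q,T in zip(qs,Ts))],[.3,.4,.4,.2])
    print(sg,e,g.x,g.fun.round(3),[ (fk(q,[0]*4,sg,0)[1].T@T[:3,:3]).round(2).tolist() for q,T in zip(qs,Ts)])
legs(hint((.495,.237,.252),32),hint((.547,.237,.178),32))
```

```text
knob [0.54884595 0.23949909 0.178     ] handle [0.54613404 0.12168364 0.105     ]
(-1, -1, -1, -1) 0.0018483252903118254 [0.39429287 0.48424086 0.31398473 0.34200869] [ 0.03   0.013  0.007  0.002  0.012 -0.007] [[[0.0, -1.0, 0.0], [1.0, 0.0, 0.0], [-0.0, 0.0, 1.0]], [[0.0, -1.0, 0.0], [1.0, 0.0, 0.0], [-0.0, 0.0, 1.0]]]
(-1, -1, -1, 1) 0.0018483252903118254 [0.39429287 0.48424086 0.31398473 0.34200869] [ 0.03   0.013  0.007  0.002  0.012 -0.007] [[[-0.15, -0.99, 0.0], [0.99, -0.15, 0.0], [-0.0, 0.0, 1.0]], [[0.8, 0.6, 0.0], [-0.6, 0.8, -0.0], [-0.0, 0.0, 1.0]]]
(-1, -1, 1, -1) 0.03763065274108727 [0.38718134 0.48431313 0.31575621 0.33325963] [ 0.042  0.015  0.008 -0.001  0.012 -0.008] [[[0.03, -1.0, -0.0], [1.0, 0.03, -0.04], [0.04, -0.0, 1.0]], [[0.02, -1.0, 0.0], [1.0, 0.02, 0.0], [-0.0, 0.0, 1.0]]]
(-1, -1, 1, 1) 0.03763065274108727 [0.38718134 0.48431313 0.31575621 0.33325963] [ 0.042  0.015  0.008 -0.001  0.012 -0.008] [[[-0.13, -0.99, 0.0], [0.99, -0.13, -0.04], [0.04, -0.0, 1.0]], [[0.79, 0.61, 0.0], [-0.61, 0.79, -0.0], [-0.0, 0.0, 1.0]]]
(1, 1, -1, -1) 0.0615827891951304 [ 1
[... 411 characters left out ...]
 [[0.01, 1.0, 0.03], [-1.0, 0.01, -0.0], [-0.0, -0.03, 1.0]]]
(1, 1, 1, -1) 0.027677999856052554 [ 1.8856018  -0.57121372 -0.12876881  1.3263402 ] [-0.263  0.101 -0.031 -0.009  0.061  0.031] [[[-0.57, 0.82, -0.0], [-0.82, -0.57, 0.0], [-0.0, 0.0, 1.0]], [[0.8, -0.6, -0.01], [0.6, 0.8, 0.02], [-0.0, -0.03, 1.0]]]
(1, 1, 1, 1) 0.027677999856052554 [ 1.8856018  -0.57121372 -0.12876881  1.3263402 ] [-0.263  0.101 -0.031 -0.009  0.061  0.031] [[[-0.45, 0.9, -0.0], [-0.9, -0.45, 0.0], [-0.0, 0.0, 1.0]], [[-0.01, 1.0, 0.03], [-1.0, -0.01, -0.0], [-0.0, -0.03, 1.0]]]
4 x [13.1, -24.6, 16.6, 0.0033, 0.0189, 0.0009] -> [0.505 0.237 0.236]
3 x [1.7, -0.0, 30.0, 0.0001, 0.0, -0.0] -> [0.557 0.237 0.162]
```

move_arm([
  [13, -25, 16.6, 0.003, 0.019, 0, 0.75],
  [13, -25, 16.6, 0.003, 0.019, 0, 0.75],
  [13, -25, 16.6, 0.003, 0.019, 0, 0.75],
  [13, -25, 16.6, 0.003, 0.019, 0, 0.75],
  [0, 0, 0, 0, 0, 0, 0.75],
  [0, 0, 0, 0, 0, 0, 0.75],
])

```text
t: 2.95
position: [0.5063, 0.2353, 0.2356]
orientation: [3.017, -0.004, 0.864]
contact_force: [-0.8, -0.8, 0.7]
opening: 0.0639
gripper_force: 0.0
```

Run:
```python
from h import *
from workcell import readout
c=wrist();pickle.dump(c,open("w2.pkl","wb"))
s=readout.observe();print(c["T"].round(3),np.round(s["joint_positions"],4).tolist(),s["position"])
m=cv2.inRange(c["color"],(0,0,0),(50,50,50));n,l,st,ce=cv2.connectedComponentsWithStats(m)
q=proj(c,(.548,.238,.178));print("pred",q)
for i in range(1,n):
    if st[i,4]>60:print(st[i],ce[i],pl(c,*ce[i],.18))
cv2.imwrite("pics/w2.png",c["color"][:,:,::-1])
legs(hint((.548,.238,.178),32))
```

```text
[[ 0.848 -0.004  0.529  0.506]
 [-0.002 -1.    -0.004  0.235]
 [ 0.529  0.003 -0.848  0.236]
 [ 0.     0.     0.     1.   ]] [-1.0001, 0.6276, 0.5543, 2.0977, -0.0719, 0.0209, -2.1148] [0.50593905 0.23451907 0.23607439]
pred [[272.31284534 212.96494686]]
[ 321   54   47   53 1357] [344.88061901  82.19970523] [0.65059807 0.18203264 0.18      ]
[423 183 131  23 658] [474.07902736 189.76291793] [0.56395244 0.09498222 0.18      ]
[370 192  49  59 864] [392.06134259 226.7962963 ] [0.53754708 0.15549599 0.18      ]
[ 255  197   31   33 1001] [270.1958042  213.14685315] [0.54743296 0.23944683 0.18      ]
[ 345  262   30   84 1159] [356.84641933 305.52200173] [0.48571523 0.18297236 0.18      ]
[162 279  19  26 133] [171.03007519 292.11278195] [0.49461353 0.30440014 0.18      ]
[  79  322   84   98 2925] [113.11179487 377.38461538] [0.44374944 0.3364297  0.18      ]
[ 408  324  109   96 3325] [454.39578947 374.15067669] [0.44463556 0.12482567 0.18      ]
[ 258  373   87   47 1960] [313.04285714 398.6872449 ] [0.43133019 0.21310654 0.18      ]
[179 403  40  17 214] [200.3411215  412.18224299] [0.42430574 0.28151524 0.18      ]
3 x [1.6, -1.3, 30.1, 0.0015, 0.0001, -0.0009] -> [0.558 0.238 0.162]
```

View pics/w2.png

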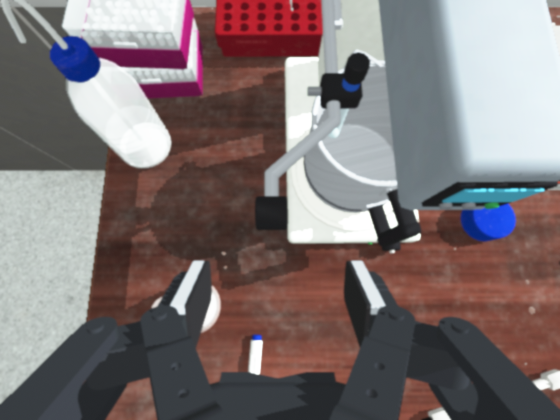

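The knob is at (270,213), squarely between the open fingers, at y ≈ 0.239.

move_arm([
  [1.6, -1.3, 30, 0, 0, 0, 0.75],
  [1.6, -1.3, 30, 0, 0, 0, 0.75],
  [1.6, -1.3, 30, 0, 0, 0, 0.75],
  [0, 0, 0, 0, 0, 0, 0.75],
])

```text
t: 3.33
position: [0.5662, 0.245, 0.1719]
orientation: [3.013, -0.013, 0.829]
contact_force: [1.3, 0.7, -0.6]
opening: 0.0638
gripper_force: 0.0
```

move_arm([
  [0, 0, 0, 0, 0, 0, 0.2],
  [0, 0, 0, 0, 0, 0, 0.2],
  [0, 0, 0, 0, 0, 0, 0.1],
  [0, 0, 0, 0, 0, 0, 0],
  [0, 0, 0, 0, 0, 0, 0],
  [0, 0, 0, 0, 0, 0, 0],
], grip_force=25)

```text
t: 3.83
position: [0.5635, 0.2397, 0.1758]
orientation: [3.007, -0.022, 0.827]
contact_force: [-13.1, -37.3, 25.1]
opening: 0.0219
gripper_force: 24.0
```

Run:
```python
from h import *
from workcell import readout
s=readout.observe();T=cur();print(T.round(4),np.round(s["joint_positions"],3).tolist(),s["opening"],s["gripper_force"])
# arc of knob about hinge (station frame) : keep tool orientation; offset of TCP from arc start
H=np.array([.75,.18]);A=T.copy();a0=np.array([-.2,0])
for th in np.arange(.15,.95,.15):
    d=np.array([-.2*np.cos(th),.2*np.sin(th)])-np.array([-.2,0]);W=A.copy();W[0,3]+=d[0];W[2,3]+=d[1];
    P=A.copy() if th<.16 else prev
    legs(W,T=P);prev=W
```

```text
[[ 0.8592 -0.0195  0.5113  0.5635]
 [-0.0076 -0.9996 -0.0254  0.2397]
 [ 0.5116  0.018  -0.859   0.1758]
 [ 0.      0.      0.      1.    ]] [-0.864, 0.781, 0.457, 1.967, -0.138, 0.005, -2.047] 0.021943739475911023 23.953192234039307
1 x [17.2, 0.5, -24.5, 0.0, -0.0, -0.0] -> [0.566 0.24  0.206]
1 x [20.7, 0.4, -21.7, 0.0, -0.0, -0.0] -> [0.572 0.24  0.235]
1 x [23.7, 0.3, -18.3, 0.0, -0.0, -0.0] -> [0.583 0.24  0.263]
1 x [26.2, 0.2, -14.6, 0.0, -0.0, -0.0] -> [0.598 0.24  0.289]
1 x [28.1, 0.1, -10.5, 0.0, -0.0, -0.0] -> [0.617 0.24  0.312]
1 x [29.3, -0.1, -6.2, 0.0, -0.0, -0.0] -> [0.639 0.24  0.332]
```

move_arm([
  [0, 4, 0, 0, 0, 0, 0],
  [8.6, 0, -12.3, 0, 0, 0, 0],
  [8.6, 0, -12.3, 0, 0, 0, 0],
  [10.3, 0, -10.9, 0, 0, 0, 0],
  [10.3, 0, -10.9, 0, 0, 0, 0],
  [0, 0, 0, 0, 0, 0, 0],
])

```text
t: 4.33
position: [0.5737, 0.2395, 0.2374]
orientation: [3.01, -0.018, 0.83]
contact_force: [4.0, -25.9, -1.7]
opening: 0.0216
gripper_force: 26.6
```

move_arm([
  [11.8, 2, -9.2, 0, 0, 0, 0],
  [11.8, 2, -9.2, 0, 0, 0, 0],
  [13.1, 0, -7.3, 0, 0, 0, 0],
  [13.1, 0, -7.3, 0, 0, 0, 0],
  [14, 0, -5.2, 0, 0, 0, 0],
  [14, 0, -5.2, 0, 0, 0, 0],
  [0, 0, 0, 0, 0, 0, 0],
])

```text
t: 4.92
position: [0.6192, 0.2394, 0.3144]
orientation: [3.013, -0.012, 0.835]
contact_force: [-5.5, -3.8, 5.2]
opening: 0.0214
gripper_force: 28.0
```

Run:
```python
from h import *
from workcell import readout
s=readout.observe();print(np.round(s["joint_positions"],3).tolist())
c=wrist();cv2.imwrite("pics/w3.png",c["color"][:,:,::-1])
```

```text
[-0.821, 0.628, 0.509, 1.626, -0.09, 0.465, -1.978]
```

View pics/w3.png

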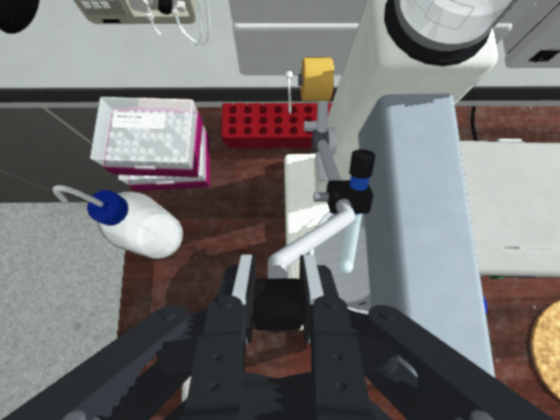

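The knob is still held between the pads at (280,300), and the electrode is out of the jug, with the arm at about 0.75 rad. I'll go a little further, then release and back off.

move_arm([
  [14.6, 0, -3, 0, 0, 0, 0],
  [14.6, 0, -3, 0, 0, 0, 0],
  [0, 0, 0, 0, 0, 0, 0],
  [0, 0, 0, 0, 0, 0, 0.8],
  [0, 0, 0, 0, 0, 0, 0.8],
  [0, 0, 0, 0, 0, 0, 0.8],
  [0, 0, -10, 0, 0, 0, 0.8],
  [0, 0, -20, 0, 0, 0, 0.8],
  [0, 0, -30, 0, 0, 0, 0.8],
  [0, 0, -30, 0, 0, 0, 0.8],
  [0, 0, -30, 0, 0, 0, 0.8],
  [0, 0, 0, 0, 0, 0, 0.8],
])

```text
t: 5.97
position: [0.5772, 0.2431, 0.4402]
orientation: [3.016, -0.009, 0.838]
contact_force: [1.2, -0.1, 1.2]
opening: 0.0683
gripper_force: 0.0
```

Run:
```python
from h import *
from workcell import readout,camera
from scipy.optimize import least_squares
s=readout.observe();print(np.round(s["joint_positions"],4).tolist(),cur().round(4).tolist())
c=wrist();q=camera("top");pickle.dump(q,open("top2.pkl","wb"))
t=cv2.resize(q["color"][90:250,90:290],(560,448));h=np.vstack([c["color"]])
cv2.imwrite("pics/w4.png",cv2.resize(np.hstack([h,t[:420]]),(800,300))[:,:,::-1])
pickle.dump(c,open("w4.pkl","wb"))
# fk fit with offsets
E=lambda a,q:Ro.from_euler(a,q).as_matrix()
D=[([1.29832642,.7071072,-.02760038,1.48499741,.02199059,.95087207,-.07548815],[.13145,-.55951,.23083]),
([-.937,.412,.569,2.318,.007,.036,-2.033],[.426,.141,.269]),([-1.0001,.6276,.5543,2.0977,-.0719,.0209,-2.1148],[.506,.2345,.2361]),
([-.864,.781,.457,1.967,-.138,.005,-2.047],[.5635,.2397,.1758]),([-.821,.628,.509,1.626,-.09,.465,-1.978],[.6192,.2394,.3144]),(s["joint_positions"],s["position"])]
def fk(q,L):
    R=E('z',-q[0]);p=np.array([0,0,L[0]])+R@[L[4],0,0]
    R=R@E('y',q[1])@E('z',-q[2]);p=p+R@[L[5],0,L[1]]
    R=R@E('y',q[3])@E('z',-q[4]);p=p+R@[L[6],0,L[2]]
    R=R@E('y',q[5])@E('z',-q[6]);p=p+R@[0,0,L[3]];return p
g=least_squares(lambda L:np.r_[tuple(fk(np.array(q),L)-T for q,T in D)],[.3,.4,.4,.2,0,0,0]);print(g.x.round(4),np.abs(g.fun).max())
```

```text
[-0.9366, 0.459, 0.5962, 1.4736, -0.0174, 0.7875, -2.0212] [[0.8565, -0.0086, 0.516, 0.5772], [-0.0028, -0.9999, -0.012, 0.2431], [0.5161, 0.0088, -0.8565, 0.4402], [0.0, 0.0, 0.0, 1.0]]
[ 3.492e-01  5.298e-01  2.961e-01  3.322e-01 -4.220e-02  2.850e-02
 -4.000e-04] 0.028988654275141884
```

View pics/w4.png

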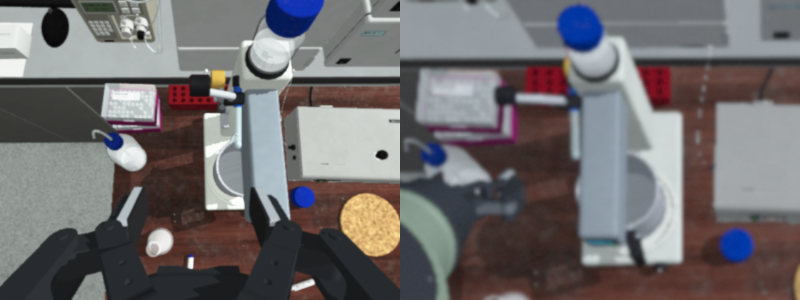

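Raising the arm worked: the knob is now up by the column, at (200,85) in the left picture. Next I'll refine the kinematic model, because slanting at the handle will run into the joint-6 limit.

```bash
cat > k.py <<'E'
from h import *
from scipy.optimize import least_squares
E=lambda a,q:Ro.from_euler(a,q).as_matrix()
D=[([1.29832642,.7071072,-.02760038,1.48499741,.02199059,.95087207,-.07548815],[.13145,-.55951,.23083]),
([-.937,.412,.569,2.318,.007,.036,-2.033],[.426,.141,.269]),([-1.0001,.6276,.5543,2.0977,-.0719,.0209,-2.1148],[.506,.2345,.2361]),
([-.864,.781,.457,1.967,-.138,.005,-2.047],[.5635,.2397,.1758]),([-.821,.628,.509,1.626,-.09,.465,-1.978],[.6192,.2394,.3144]),([-0.9366,0.459,0.5962,1.4736,-0.0174,0.7875,-2.0212],[.5772,.2431,.4402])]
def fk(q,L,full=False):
    R=E('z',-q[0]);p=np.array([0,0,L[0]])+R@[L[4],L[7],0]
    R=R@E('y',q[1])@E('z',-q[2]);p=p+R@[L[5],L[8],L[1]]
    R=R@E('y',q[3])@E('z',-q[4]);p=p+R@[L[6],L[9],L[2]]
    R=R@E('y',q[5])@E('z',-q[6])
    p=p+R@[0,0,L[3]];return (p,R@np.array([[0,-1,0],[1,0,0],[0,0,1.]])) if full else p
g=least_squares(lambda L:np.r_[tuple(fk(np.array(q),L)-T for q,T in D),.003*(np.array(L)-[.35,.45,.35,.3,0,0,0,0,0,0])],[.35,.45,.35,.3]+[0]*6)
L=g.x
lo=np.array([-2.71,-.32,-1.57,0,-1.46,0,-2.83]);hi=np.array([2.71,2.16,1.52,2.45,4.6,2.02,2.83])
def ik(T,q0):
    r=least_squares(lambda q:np.r_[(fk(q,L)-T[:3,3])*5,Ro.from_matrix(fk(q,L,True)[1].T@T[:3,:3]).as_rotvec(),1e-4*(q-q0)],np.clip(q0,lo+.03,hi-.03),bounds=(lo+.02,hi-.02))
    return r.x,np.abs(r.fun[:6]).max()
if __name__=="__main__":
    print(L.round(4),np.abs(g.fun).max(),[fk(d[0],L).round(3).tolist() for d in D][:2])
    for sl in(25,30,35,40):
      for half in(0,1):
        T=hint((.544,.121,.105),sl,12)
        if half:T[:3,:2]*=-1
        out=[]
        for q3 in(-.9,-.4,0,.4,.9):
          for q5 in(0,1.5,3.1):
            for q7 in(-1.6,1.6):
              q,e=ik(T,np.array([-.2,.7,q3,2.,q5,.2,q7]));out.append((round(float(e),3),q.round(2).tolist()))
        out.sort();print(sl,half,*[o for o in out[:3]],sep="\n  ")
E
python3 k.py
```

```text
Traceback (most recent call last):
  File "k.py", line 13, in <module>
    g=least_squares(lambda L:np.r_[tuple(fk(np.array(q),L)-T for q,T in D),.003*(np.array(L)-[.35,.45,.35,.3,0,0,0,0,0,0])],[.35,.45,.35,.3]+[0]*6)
  File "k.py", line 13, in <lambda>
    g=least_squares(lambda L:np.r_[tuple(fk(np.array(q),L)-T for q,T in D),.003*(np.array(L)-[.35,.45,.35,.3,0,0,0,0,0,0])],[.35,.45,.35,.3]+[0]*6)
                             ~~~~~^^^^^^^^^^^^^^^^^^^^^^^^^^^^^^^^^^^^^^^^^^^^^^^^^^^^^^^^^^^^^^^^^^^^^^^^^^^^^^^^^^^^^^^^^
ValueError: all the input arrays must have same number of dimensions, but the array at index 0 has 2 dimension(s) and the array at index 1 has 1 dimension(s)
```

```bash
sed -i 's/np.r_\[tuple(fk(np.array(q),L)-T for q,T in D),/np.r_[np.concatenate([fk(np.array(q),L)-T for q,T in D]),/' k.py; python3 k.py
```

```text
[ 3.139e-01  5.191e-01  2.897e-01  3.086e-01  1.200e-03  3.000e-04
 -0.000e+00 -9.800e-03 -2.300e-02  1.000e-03] 0.0011245379058578975 [[0.132, -0.56, 0.231], [0.427, 0.14, 0.269]]
25
  0
  (0.0, [-0.59, 0.95, 0.56, 2.16, 4.0, 0.52, 0.56])
  (0.0, [-0.56, 0.93, 0.49, 2.16, 3.93, 0.47, 0.63])
  (0.0, [-0.34, 0.86, 0.08, 2.15, 3.2, 0.3, 1.42])
25
  1
  (0.0, [-0.35, 0.86, 0.09, 2.15, 3.23, 0.3, -1.75])
  (0.0, [-0.33, 0.86, 0.05, 2.15, 3.14, 0.3, -1.66])
  (0.0, [-0.31, 0.86, 0.02, 2.15, 3.07, 0.3, -1.59])
30
  0
  (0.0, [-0.63, 1.0, 0.64, 2.24, 3.84, 0.71, 0.68])
  (0.0, [-0.6, 0.97, 0.56, 2.24, 3.77, 0.65, 0.77])
  (0.0, [-0.38, 0.89, 0.13, 2.23, 3.24, 0.5, 1.36])
30
  1
  (0.0, [-0.39, 0.89, 0.15, 2.23, 3.26, 0.5, -1.81])
  (0.0, [-0.34, 0.88, 0.07, 2.23, 3.15, 0.49, -1.68])
  (0.0, [-0.31, 0.88, 0.01, 2.23, 3.06, 0.49, -1.58])
35
  0
  (0.0, [-0.65, 1.06, 0.68, 2.32, 3.72, 0.89, 0.78])
  (0.0, [-0.61, 1.02, 0.58, 2.32, 3.63, 0.83, 0.88])
  (0.0, [-0.41, 0.93, 0.18, 2.31, 3.25, 0.7, 1.33])
35
  1
  (0.0, [-0.42, 0.93, 0.2, 2.31, 3.27, 0.71, -1.83])
  (0.0, [-0.36, 0.92, 0.09, 2.31, 3.15, 0.69, -1.69])
  (0.0, [-0.31, 0.91, -0.0, 2.31, 3.05, 0.69, -1.58])
40
  0
  (0.0, [-0.66, 1.12, 0.7, 2.39, 3.61, 1.07, 0.84])
  (0.0, [-0.61, 1.07, 0.58, 2.39, 3.52, 1.02, 0.96])
  (0.0, [-0.43, 0.98, 0.22, 2.38, 3.24, 0.91, 1.32])
40
  1
  (0.0, [-0.44, 0.99, 0.23, 2.39, 3.25, 0.92, -1.84])
  (0.0, [-0.38, 0.97, 0.12, 2.38, 3.15, 0.9, -1.72])
  (0.0, [-0.31, 0.96, -0.01, 2.38, 3.04, 0.9, -1.58])
```

```bash
cat > p.py <<'E'
from k import *
from workcell import readout
def jrows(q0,q1,N):
    out=[];T0=cur();C=T0.copy()
    for i in range(1,N+1):
        q=q0+(q1-q0)*i/N;p,R=fk(q,L,True);W=np.eye(4);W[:3,:3]=R;W[:3,3]=p
        d=np.linalg.inv(C)@W;r=np.r_[np.round(d[:3,3]*1000,0),np.round(Ro.from_matrix(d[:3,:3]).as_rotvec(),2)]
        C=step(C,r);out.append([float(x) for x in r])
    return out,C
E
python3 - <<'E'
from p import *
q0=readout.observe()["joint_positions"]
for yaw,sl in((12,32),):
    T=hint((.44,.098,.36),32,12);T[:3,:2]*=-1
    q1,e=ik(T,np.array([-.34,.6,.1,2.0,3.1,.5,-1.7]));print(q1.round(2),e)
    o,C=jrows(q0,q1,34);print(np.abs(np.array(o)).max(0));
    for i in range(0,35,4):print((fk(q0+(q1-q0)*i/34,L,True)[0]).round(3),fk(q0+(q1-q0)*i/34,L,True)[1][:,2].round(2))
print("place")
for sl in(32,):
  for psi in(-90,-60,-30,0,12,30,60):
    a=np.radians(psi);G=np.array([.509-.095*np.cos(a),-.192-.095*np.sin(a),.083]);T=hint(G,sl,psi);T[:3,:2]*=-1
    o=[]
    for q3 in(-.6,0,.6):
        for q5 in (1.5,3.1,4.2):
            q,e=ik(T,np.array([.3,.6,q3,2.1,q5,.6,-1.6]));o.append((round(float(e),3),q.round(2).tolist()))
    print(psi,sorted(o)[0])
E
```

```text
[ 0.46  0.31 -1.1   2.2   1.14  0.5   0.29] 1.3543353173365863e-07
[ 9.   10.    8.    0.02  0.02  0.11]
[0.578 0.243 0.436] [ 0.51 -0.01 -0.86]
[0.572 0.203 0.399] [ 0.46 -0.05 -0.89]
[0.561 0.169 0.371] [ 0.43 -0.07 -0.9 ]
[0.548 0.143 0.351] [ 0.41 -0.07 -0.91]
[0.533 0.123 0.339] [ 0.4  -0.06 -0.91]
[0.517 0.11  0.332] [ 0.41 -0.04 -0.91]
[0.5   0.101 0.331] [ 0.44 -0.   -0.9 ]
[0.481 0.098 0.335] [ 0.47  0.04 -0.88]
[0.461 0.099 0.341] [ 0.5   0.08 -0.86]
place
-90 (0.0, [-0.14, 0.97, -0.07, 1.88, 1.05, 0.71, -1.14])
-60 (0.0, [-0.43, 1.05, 0.54, 2.34, 2.98, 0.38, -2.64])
-30 (0.109, [0.76, 1.37, -1.55, 2.43, 1.8, 1.7, -0.63])
0 (0.048, [1.18, 1.4, -1.55, 2.43, 1.97, 1.25, 0.22])
12 (0.0, [0.45, 1.02, 0.39, 2.43, 4.06, 0.98, -1.57])
30 (0.0, [0.55, 0.99, 0.37, 2.18, 4.51, 0.86, -1.69])
60 (0.0, [0.96, 1.03, -0.39, 1.7, -0.39, 0.6, -2.6])
```

```bash
cat >> p.py <<'E'
def sim(q,rows,T=None):
    T=cur() if T is None else T;w=0;qs=[]
    for r in rows:
        T=step(T,r);qp=q.copy()
        q,e=ik(T,qp);w=max(w,e);qs.append(q)
    return q,T,w,np.array(qs)
def lin(T,W):
    from scipy.linalg import logm,expm
    D=np.linalg.inv(T)@W;N=1;l=np.real(logm(D))
    while 1:
        d=expm(l/N);w=Ro.from_matrix(d[:3,:3]).as_rotvec()
        if np.linalg.norm(d[:3,3])<.03 and np.linalg.norm(w)<.1:break
        N+=1
    return [np.r_[np.round(d[:3,3]*1000,1),np.round(w,3)].tolist()]*N
E
sed -i 's/1e-4\*(q-q0)/3e-3*(q-q0)/' k.py
python3 - <<'E'
from p import *
q0=readout.observe()["joint_positions"]
T=hint((.46,.10,.33),32,12);T[:3,:2]*=-1
q1,e=ik(T,np.array([-.34,.6,.1,2.0,3.1,.5,-1.7]));print("q1",q1.round(2),e)
for N in(32,):
    o,C=jrows(q0,q1,N);print(np.abs(np.array(o)).max(0));
    for i in range(0,N+1,4):print((fk(q0+(q1-q0)*i/N,L,True)[0]).round(3),fk(q0+(q1-q0)*i/N,L,True)[1][:,2].round(2))
q,C,e,qs=sim(q0,o);print("sim swing",e,q.round(2),qs[::6].round(2).tolist())
f=lambda G,sl,psi:(lambda T:(T.__setitem__((slice(0,3),slice(0,2)),-T[:3,:2]),T)[1])(hint(G,sl,psi))
a=np.radians(-80);PL=np.array([.509-.095*np.cos(a),-.192-.095*np.sin(a),.083])
a=np.radians(12);u=np.array([np.cos(a),np.sin(a),0])
H=np.array([.544,.121,.105])
ws=[("pre",f(H-.06*u+[0,0,.06],32,12)),("grasp",f(H,32,12)),("lift",f(H+[0,0,.03],32,12)),("out",f([.40,.09,.16],32,12)),("rot",f([.43,-.02,.17],32,-45)),("over",f(PL+[0,0,.06],32,-80)),("place",f(PL,32,-80))]
q=q1;C=T
for n,W in ws:
    rr=lin(C,W);q,C,e,qs=sim(q,rr,C);print(n,len(rr),round(float(e),4),q.round(2).tolist(),qs.min(0).round(2)[3:].tolist(),qs.max(0).round(2)[3:].tolist())
E
```

```text
q1 [-0.48  0.3   0.21  2.28  4.3   0.02 -2.81] 0.02475231219691373
[18.   31.    4.    0.08  0.06  0.11]
[0.578 0.243 0.436] [ 0.51 -0.01 -0.86]
[0.617 0.137 0.459] [ 0.65 -0.27 -0.71]
[0.651 0.086 0.499] [ 0.78 -0.35 -0.52]
[0.674 0.086 0.524] [ 0.89 -0.27 -0.38]
[0.675 0.117 0.517] [ 0.93 -0.09 -0.35]
[0.647 0.151 0.475] [ 0.9   0.09 -0.43]
[0.594 0.163 0.414] [ 0.79  0.2  -0.58]
[0.529 0.145 0.355] [ 0.65  0.2  -0.73]
[0.469 0.102 0.312] [ 0.54  0.11 -0.83]
sim swing 0.002371869509483624 [-0.49  0.3   0.23  2.28  4.3   0.02 -2.81] [[-0.95, 0.47, 0.64, 1.5, 0.07, 0.75, -2.0], [-1.04, 0.52, 0.92, 1.66, 0.53, 0.44, -1.87], [-0.98, 0.48, 0.87, 1.8, 1.79, 0.24, -2.48], [-0.68, 0.37, 0.39, 1.96, 2.57, 0.34, -2.52], [-0.48, 0.32, 0.16, 2.1, 3.03, 0.18, -2.3], [-0.43, 0.3, 0.14, 2.25, 3.76, 0.02, -2.39]]
pre 6 0.0011 [-0.36, 0.73, 0.07, 2.43, 3.12, 0.58, -1.66] [2.3, 3.12, 0.13, -2.71] [2.43, 4.2, 0.67, -1.66]
grasp 3 0.0 [-0.34, 0.89, 0.06, 2.26, 3.13, 0.57, -1.67] [2.26, 3.12, 0.57, -1.67] [2.38, 3.13, 0.58, -1.66]
lift 2 0.0 [-0.34, 0.82, 0.07, 2.25, 3.13, 0.48, -1.66] [2.25, 3.13, 0.48, -1.66] [2.26, 3.13, 0.53, -1.66]
out 5 0.1784 [0.35, 1.05, -1.55, 2.43, 1.61, 1.29, -0.36] [2.35, 1.61, 0.56, -1.66] [2.43, 3.13, 1.42, -0.36]
rot 10 0.1621 [0.29, 1.14, -1.55, 2.43, 1.43, 1.77, -1.31] [2.43, 1.43, 1.36, -1.31] [2.43, 1.6, 1.77, -0.47]
over 7 0.0 [0.44, 1.22, -1.41, 2.0, 1.45, 1.83, -1.31] [2.0, 1.44, 1.79, -1.31] [2.37, 1.46, 1.83, -1.3]
place 2 0.0 [0.42, 1.33, -1.35, 2.02, 1.55, 1.82, -1.37] [2.01, 1.5, 1.82, -1.37] [2.02, 1.55, 1.82, -1.35]
```

```bash
cat > plan.py <<'E'
from p import *
def f(G,sl,psi):
    T=hint(G,sl,psi);T[:3,:2]*=-1;return T
def plan(q,C,ws,show=True):
    for n,W in ws:
        rr=lin(C,W);q,C,e,qs=sim(q,rr,C);print(n,len(rr),rr[0],"err",round(float(e),4),q.round(2).tolist(),"q4max",qs[:,3].max().round(2))
    return q,C
E
python3 - <<'E'
from plan import *
q0=readout.observe()["joint_positions"]
H=np.array([.544,.121,.105]);a=np.radians(12);u=np.array([np.cos(a),np.sin(a),0])
for sl in(29,32):
    print("SLANT",sl)
    T=f(H-.05*u+[0,0,.06],sl,12);q1,e=ik(T,np.array([-.36,.73,.07,2.4,3.12,.58,-1.66]));print(q1.round(2),e)
    def at(psi,c,z):
        b=np.radians(psi);return f([c[0]-.095*np.cos(b),c[1]-.095*np.sin(b),z],sl,psi)
    ws=[("grasp",f(H,sl,12)),("lift",f(H+[0,0,.014],sl,12)),("out",f(H-.045*u+[0,0,.014],sl,12)),("out2",at(-5,(.55,.10),.14)),("r1",at(-30,(.532,.02),.15)),("r2",at(-60,(.51,-.10),.15)),("over",at(-75,(.509,-.192),.14)),("place",at(-75,(.509,-.192),.083))]
    plan(q1,T,ws)
qa=q1.copy();qa[1]-=.28
N=34
for i in range(0,N+1,3):
    p,R=fk(q0+(qa-q0)*i/N,L,True);print(p.round(3),R[:,2].round(2))
o,C=jrows(q0,qa,N);print(qa.round(2),np.abs(np.array(o)).max(0));q,C,e,qs=sim(q0,o);print(e,q.round(2))
print(o)
plan(qa,C,[("pre",T)])
E
```

```text
SLANT 29
[-0.36  0.71  0.07  2.35  3.13  0.42 -1.66] 4.014628417991496e-06
grasp 3 [-4.9, 0.0, 25.6, 0.0, -0.0, 0.0] err 0.0 [-0.34, 0.88, 0.06, 2.21, 3.13, 0.45, -1.66] q4max 2.31
lift 1 [-6.7, 0.0, -12.3, 0.0, -0.0, 0.0] err 0.0 [-0.34, 0.84, 0.06, 2.21, 3.13, 0.41, -1.66] q4max 2.21
out 2 [19.7, 0.0, -10.9, 0.0, -0.0, 0.0] err 0.0 [-0.35, 0.84, 0.06, 2.36, 3.12, 0.56, -1.66] q4max 2.36
out2 3 [9.7, -0.4, -13.4, 0.048, 0.0, 0.087] err 0.0072 [0.19, 1.21, -1.55, 2.43, 1.71, 1.63, -0.77] q4max 2.43
r1 5 [-1.8, -9.0, -1.3, 0.042, -0.0, 0.076] err 0.0 [0.16, 1.16, -1.5, 2.37, 1.55, 1.69, -1.13] q4max 2.43
r2 6 [-9.9, -9.9, 5.5, 0.043, -0.0, 0.076] err 0.0 [0.31, 1.16, -1.44, 2.2, 1.44, 1.72, -1.3] q4max 2.34
over 3 [-22.9, -5.9, 16.5, 0.041, 0.0, 0.077] err 0.0 [0.48, 1.19, -1.39, 2.06, 1.46, 1.72, -1.25] q4max 2.15
place 2 [13.9, 0.0, 24.9, 0.001, 0.0, 0.0] err 0.0 [0.46, 1.29, -1.33, 2.08, 1.57, 1.72, -1.32] q4max 2.08
SLANT 32
[-0.36  0.73  0.07  2.4   3.12  0.54 -1.66] 7.947398072515198e-07
grasp 3 [-3.5, 0.0, 25.8, 0.0, -0.0, -0.0] err 0.0 [-0.34, 0.89, 0.06, 2.26, 3.13, 0.57, -1.
[... 2116 characters left out ...]
-0.1], [5.0, -1.0, 1.0, -0.03, 0.02, -0.09], [6.0, -1.0, 1.0, -0.02, 0.02, -0.1], [7.0, -1.0, -0.0, -0.03, 0.03, -0.09], [9.0, -1.0, -0.0, -0.02, 0.03, -0.1], [10.0, -1.0, -1.0, -0.03, 0.03, -0.09], [12.0, -0.0, -2.0, -0.03, 0.04, -0.09], [13.0, -0.0, -2.0, -0.03, 0.03, -0.09], [14.0, 1.0, -2.0, -0.03, 0.04, -0.09], [15.0, 1.0, -3.0, -0.03, 0.04, -0.09], [16.0, 3.0, -3.0, -0.03, 0.04, -0.09], [17.0, 4.0, -3.0, -0.04, 0.04, -0.09], [17.0, 6.0, -4.0, -0.04, 0.04, -0.08], [18.0, 6.0, -4.0, -0.04, 0.04, -0.09], [19.0, 8.0, -4.0, -0.04, 0.04, -0.08], [19.0, 10.0, -5.0, -0.04, 0.04, -0.09]]
pre 6 [19.4, -1.2, 15.8, 0.005, 0.045, -0.003] err 0.0 [-0.36, 0.73, 0.06, 2.4, 3.12, 0.55, -1.66] q4max 2.4
```

Run:
```python
from plan import *
q0=readout.observe()["joint_positions"];sl=30
H=np.array([.544,.121,.105]);a=np.radians(12);u=np.array([np.cos(a),np.sin(a),0])
T=f(H-.05*u+[0,0,.06],sl,12);q1,e=ik(T,np.array([-.36,.73,.07,2.4,3.12,.58,-1.66]));print(q1.round(2),e)
g=lambda x,y,z,psi:f([x,y,z],sl,psi)
b=np.radians(-75);P=[.509-.095*np.cos(b),-.192-.095*np.sin(b)]
ws=[("grasp",f(H,sl,12)),("lift",f(H+[0,0,.014],sl,12)),("out",f(H-.045*u+[0,0,.014],sl,12)),("a",g(.48,.10,.14,-20)),("b",g(.465,.06,.145,-45)),("c",g(.475,-.02,.145,-65)),("over",g(*P,.14,-75)),("place",g(*P,.083,-75))]
plan(q1,T,ws)
qa=q1.copy();qa[1]-=.5
N=36
for i in range(0,N+1,3):
    p,R=fk(q0+(qa-q0)*i/N,L,True);print(p.round(3),R[:,2].round(2))
o,C=jrows(q0,qa,N);print(qa.round(2),np.abs(np.array(o)).max(0));q,C,e,qs=sim(q0,o);print(e,q.round(2))
print([[int(x) for x in r[:3]]+r[3:] for r in o])
```

```text
[-0.36  0.72  0.07  2.36  3.13  0.46 -1.66] 2.9862876135803115e-06
grasp 3 [-4.4, 0.0, 25.7, 0.0, -0.0, -0.0] err 0.0 [-0.34, 0.88, 0.06, 2.23, 3.13, 0.49, -1.66] q4max 2.32
lift 1 [-7.1, -0.0, -12.3, 0.0, -0.0, -0.0] err 0.0 [-0.34, 0.85, 0.06, 2.22, 3.13, 0.45, -1.66] q4max 2.22
out 2 [19.5, -0.0, -11.2, 0.0, -0.0, -0.0] err 0.0 [-0.35, 0.85, 0.06, 2.38, 3.12, 0.61, -1.66] q4max 2.38
a 6 [1.2, -2.9, -4.7, 0.047, -0.0, 0.081] err 0.0 [-0.65, 0.81, 0.26, 2.34, 2.62, 0.4, -1.89] q4max 2.39
b 5 [-1.8, -9.3, -0.2, 0.043, 0.0, 0.075] err 0.0 [-0.79, 0.86, 0.54, 2.27, 2.34, 0.13, -2.0] q4max 2.33
c 4 [-15.1, -11.1, 8.7, 0.044, 0.0, 0.076] err 0.0002 [-0.52, 0.82, 0.34, 2.16, 1.18, 0.3, -1.02] q4max 2.24
over 3 [-21.6, -7.5, 14.5, 0.029, 0.0, 0.05] err 0.0 [-0.33, 0.84, 0.3, 2.09, 1.08, 0.34, -0.92] q4max 2.13
place 2 [14.2, 0.1, 24.7, -0.0, 0.0, -0.0] err 0.0 [-0.46, 1.04, 0.58, 2.11, 1.18, 0.03, -1.07] q4max 2.11
[0.578 0.243 0.436] [ 0.51 -0.01 -0.86]
[0.585 0.174 0.433] [ 0.54 -0.17 -0.82]
[0.592 0.114 0.438] [ 0.58 -0.29 -0.76]
[0.6   0.068 0.45 ] [ 0.63 -0.38 -0.68]
[0.608 0.034 0.46
[... 956 characters left out ...]
, -0.03, 0.01, -0.08], [-2, 5, 1, -0.03, 0.02, -0.09], [-2, 4, 1, -0.02, 0.01, -0.09], [0, 3, 0, -0.03, 0.02, -0.08], [0, 2, 0, -0.03, 0.02, -0.09], [1, 2, 0, -0.02, 0.02, -0.09], [3, 1, -1, -0.03, 0.02, -0.08], [3, 1, -2, -0.02, 0.02, -0.09], [5, 1, -2, -0.03, 0.03, -0.09], [5, 0, -3, -0.03, 0.02, -0.09], [7, 1, -3, -0.02, 0.03, -0.08], [7, 0, -3, -0.03, 0.03, -0.09], [9, 1, -4, -0.03, 0.03, -0.09], [10, 1, -4, -0.02, 0.03, -0.08], [11, 2, -5, -0.03, 0.03, -0.09], [11, 2, -5, -0.03, 0.03, -0.08], [13, 3, -5, -0.03, 0.03, -0.09], [13, 4, -6, -0.03, 0.03, -0.09], [14, 4, -5, -0.04, 0.03, -0.08], [14, 6, -6, -0.03, 0.03, -0.09], [15, 7, -6, -0.03, 0.03, -0.08], [15, 7, -6, -0.04, 0.03, -0.08]]
```

move_arm([
  [1, 24, 4, -0.06, 0.01, -0.07, 0.8],
  [0, 23, 3, -0.05, 0.01, -0.06, 0.8],
  [-1, 22, 4, -0.05, 0.01, -0.07, 0.8],
  [-2, 21, 4, -0.05, 0.01, -0.07, 0.8],
  [-2, 19, 4, -0.05, 0.01, -0.08, 0.8],
  [-3, 18, 4, -0.04, 0, -0.07, 0.8],
  [-4, 17, 4, -0.05, 0.01, -0.08, 0.8],
  [-3, 15, 4, -0.04, 0.01, -0.08, 0.8],
  [-5, 14, 4, -0.04, 0.01, -0.07, 0.8],
  [-4, 13, 3, -0.03, 0.01, -0.09, 0.8],
  [-4, 11, 3, -0.04, 0, -0.08, 0.8],
  [-4, 10, 3, -0.03, 0.01, -0.08, 0.8],
  [-3, 8, 2, -0.04, 0.02, -0.08, 0.8],
  [-4, 8, 2, -0.03, 0.01, -0.09, 0.8],
  [-2, 6, 2, -0.03, 0.01, -0.08, 0.8],
  [-2, 5, 1, -0.03, 0.02, -0.09, 0.8],
  [-2, 4, 1, -0.02, 0.01, -0.09, 0.8],
  [0, 3, 0, -0.03, 0.02, -0.08, 0.8],
])

```text
t: 7.57
position: [0.6207, 0.0078, 0.4852]
orientation: [1.622, 1.306, 0.534]
contact_force: [2.1, -1.6, 0.4]
opening: 0.0682
gripper_force: 0.0
```

Run:
```python
from workcell import readout
import numpy as np
s=readout.observe();print(s["joint_positions"].round(2).tolist(),s["position"])
```

```text
[-1.1, 0.58, 1.24, 1.93, 1.22, 0.05, -1.62] [0.62068568 0.00778044 0.48518563]
```

Run:
```python
from plan import *
q0=readout.observe()["joint_positions"];sl=30
H=np.array([.544,.121,.105]);a=np.radians(12);u=np.array([np.cos(a),np.sin(a),0])
T=f(H-.05*u+[0,0,.06],sl,12);q1,e=ik(T,np.array([-.36,.73,.07,2.4,3.12,.58,-1.66]))
qa=q1.copy();qa[1]-=.5
C=cur();C0=C.copy()
p,R=fk(qa,L,True);W=np.eye(4);W[:3,:3]=R;W[:3,3]=p
rr=lin(C,W);q,_,e,qs=sim(q0,rr,C);print("screw",len(rr),rr[0],e,qs[::4].round(2).tolist())
rr,C=jrows(q0,qa,24);q,C,e,qs=sim(q0,rr,C0);print("joint",np.abs(rr).max(0),e,qs[::4].round(2).tolist())
for i in range(0,25,4):print(fk(q0+(qa-q0)*i/24,L).round(3))
print(rr)
plan(q,C,[("pre",T)])
```

```text
screw 18 [9.3, -0.1, -4.6, -0.027, 0.029, -0.086] 6.433354389054382e-05 [[-1.04, 0.48, 1.02, 1.96, 1.69, 0.23, -1.98], [-0.95, 0.38, 0.75, 2.08, 2.18, 0.41, -2.09], [-0.87, 0.33, 0.59, 2.2, 2.54, 0.5, -2.06], [-0.76, 0.29, 0.48, 2.3, 2.87, 0.53, -1.97], [-0.62, 0.25, 0.39, 2.37, 3.23, 0.5, -1.88]]
joint [ 6.   17.    8.    0.06  0.02  0.08] 0.00018319940067943372 [[-1.07, 0.58, 1.21, 1.95, 1.25, 0.05, -1.58], [-0.98, 0.55, 1.1, 2.02, 1.61, 0.05, -1.64], [-0.82, 0.44, 0.8, 2.1, 1.96, 0.2, -1.66], [-0.68, 0.38, 0.59, 2.17, 2.25, 0.27, -1.63], [-0.54, 0.32, 0.37, 2.24, 2.55, 0.35, -1.63], [-0.43, 0.27, 0.19, 2.31, 2.85, 0.42, -1.62]]
[0.62  0.007 0.485]
[ 0.601 -0.016  0.435]
[ 0.586 -0.024  0.405]
[ 0.577 -0.015  0.39 ]
[0.567 0.013 0.389]
[0.552 0.059 0.398]
[0.52  0.118 0.414]
[[-6.0, -16.0, 5.0, 0.03, -0.0, -0.07], [-3.0, -14.0, 5.0, 0.03, 0.0, -0.07], [-2.0, -13.0, 5.0, 0.02, 0.01, -0.07], [-1.0, -11.0, 4.0, 0.02, 0.01, -0.07], [-0.0, -11.0, 3.0, 0.02, 0.01, -0.07], [1.0, -8.0, 3.0, 0.01, 0.01, -0.07], [2.0, -8.0, 2.0, -0.0, 0.01, -0.07], [3.0, -6.0, 1.0, -0.0, 0.02, -0.07], [4.0, -4.0, 0.0, -0.01, 0.02, -0.08], [4.0, -3.0, 0.0, -0.01, 0.01, -0.07], [5.0, -1.0, -1.0, -0.01, 0.02, -0.07], [5.0, -0.0, -1.0, -0.02, 0.01, -0.07], [5.0, 2.0, -2.0, -0.03, 0.02, -0.07], [5.0, 3.0, -3.0, -0.03, 0.01, -0.06], [5.0, 5.0, -3.0, -0.03, 0.01, -0.07], [5.0, 6.0, -4.0, -0.04, 0.01, -0.07], [5.0, 8.0, -5.0, -0.04, 0.01, -0.07], [5.0, 10.0, -5.0, -0.04, 0.0, -0.07], [4.0, 10.0, -6.0, -0.04, 0.01, -0.07], [4.0, 12.0, -7.0, -0.05, -0.0, -0.06], [3.0, 14.0, -6.0, -0.05, -0.01, -0.07], [3.0, 15.0, -8.0, -0.06, 0.0, -0.07], [2.0, 16.0, -7.0, -0.05, -0.0, -0.07], [2.0, 17.0, -8.0, -0.06, -0.01, -0.06]]
pre 9 [22.6, -1.5, 19.5, 0.008, 0.055, -0.004] err 0.0 [-0.35, 0.72, 0.05, 2.36, 3.09, 0.46, -1.64] q4max 2.36
```

The uniform screw works in simulation, so I'll run it as 18 identical rows.

move_arm([
  [9.3, 0, -4.6, -0.027, 0.029, -0.086, 0.8],
  [9.3, 0, -4.6, -0.027, 0.029, -0.086, 0.8],
  [9.3, 0, -4.6, -0.027, 0.029, -0.086, 0.8],
  [9.3, 0, -4.6, -0.027, 0.029, -0.086, 0.8],
  [9.3, 0, -4.6, -0.027, 0.029, -0.086, 0.8],
  [9.3, 0, -4.6, -0.027, 0.029, -0.086, 0.8],
  [9.3, 0, -4.6, -0.027, 0.029, -0.086, 0.8],
  [9.3, 0, -4.6, -0.027, 0.029, -0.086, 0.8],
  [9.3, 0, -4.6, -0.027, 0.029, -0.086, 0.8],
  [9.3, 0, -4.6, -0.027, 0.029, -0.086, 0.8],
  [9.3, 0, -4.6, -0.027, 0.029, -0.086, 0.8],
  [9.3, 0, -4.6, -0.027, 0.029, -0.086, 0.8],
  [9.3, 0, -4.6, -0.027, 0.029, -0.086, 0.8],
  [9.3, 0, -4.6, -0.027, 0.029, -0.086, 0.8],
  [9.3, 0, -4.6, -0.027, 0.029, -0.086, 0.8],
  [9.3, 0, -4.6, -0.027, 0.029, -0.086, 0.8],
  [9.3, 0, -4.6, -0.027, 0.029, -0.086, 0.8],
  [9.3, 0, -4.6, -0.027, 0.029, -0.086, 0.8],
])

```text
t: 9.07
position: [0.5277, 0.1326, 0.4408]
orientation: [-0.109, 2.163, 0.21]
contact_force: [-0.0, 0.8, -0.5]
opening: 0.0685
gripper_force: 0.0
```

Run:
```python
from plan import *
s=readout.observe();q0=s["joint_positions"];print(q0.round(2).tolist(),s["position"]);sl=30
H=np.array([.544,.121,.105]);a=np.radians(12);u=np.array([np.cos(a),np.sin(a),0])
T=f(H-.055*u+[0,0,.08],sl,12)
C=cur();rr=lin(C,T);Q=C
for r in rr:Q=step(Q,r);print(Q[:3,3].round(3))
plan(q0,C,[("pre",T)])
```

```text
[-0.62, 0.18, 0.32, 2.23, 3.02, 0.25, -1.67] [0.52771237 0.13258742 0.44075351]
[0.53  0.133 0.413]
[0.531 0.133 0.386]
[0.531 0.132 0.358]
[0.53  0.131 0.33 ]
[0.528 0.129 0.303]
[0.524 0.127 0.275]
[0.52  0.124 0.248]
[0.514 0.12  0.221]
[0.507 0.116 0.195]
[0.499 0.112 0.169]
pre 10 [21.4, -3.1, 17.3, 0.005, 0.046, -0.011] err 0.0 [-0.39, 0.67, 0.12, 2.36, 3.18, 0.4, -1.72] q4max 2.36
```

Run:
```python
from plan import *
q0=readout.observe()["joint_positions"]
H=np.array([.544,.121,.105]);a=np.radians(12);u=np.array([np.cos(a),np.sin(a),0])
T=f(H-.055*u+[0,0,.08],30,12)
for sl,G in((50,(.455,.11,.35)),(45,(.455,.105,.30))):
    plan(q0,cur(),[("m",f(G,sl,13)),("pre",T)])
```

```text
m 5 [23.7, -3.0, 2.2, 0.002, 0.022, -0.026] err 0.0417 [0.52, 0.58, -1.55, 2.43, 1.83, 1.0, -0.46] q4max 2.43
pre 6 [15.2, -1.4, 24.4, 0.002, 0.058, 0.003] err 0.0259 [0.34, 0.99, -1.39, 2.33, 1.81, 1.17, -0.33] q4max 2.43
m 6 [26.6, -3.8, 7.6, 0.003, 0.033, -0.021] err 0.0591 [0.46, 0.71, -1.55, 2.43, 1.78, 1.09, -0.42] q4max 2.43
pre 5 [9.9, -0.7, 22.4, 0.002, 0.052, 0.002] err 0.0357 [0.35, 1.03, -1.44, 2.33, 1.79, 1.22, -0.31] q4max 2.43
```

Run:
```python
from plan import *
q0=readout.observe()["joint_positions"]
H=np.array([.544,.121,.105]);a=np.radians(12);u=np.array([np.cos(a),np.sin(a),0])
T=f(H-.055*u+[0,0,.08],30,12)
for sl,G in((45,(.475,.11,.37)),(40,(.475,.11,.35)),(38,(.475,.105,.30)),(36,(.47,.105,.28))):
    plan(q0,cur(),[("m%d"%sl,f(G,sl,13)),("pre",T)])
```

```text
m45 4 [23.0, -4.4, 4.4, 0.004, 0.049, -0.032] err 0.0 [-0.53, 0.25, 0.24, 2.34, 3.14, 0.22, -1.65] q4max 2.34
pre 7 [15.6, -0.6, 22.0, 0.002, 0.038, 0.002] err 0.0 [-0.38, 0.67, 0.11, 2.36, 3.18, 0.4, -1.72] q4max 2.36
m40 4 [27.1, -4.8, 8.3, 0.006, 0.071, -0.032] err 0.0 [-0.49, 0.28, 0.2, 2.29, 3.14, 0.12, -1.65] q4max 2.29
pre 6 [14.7, -0.6, 23.7, 0.002, 0.029, 0.003] err 0.0 [-0.38, 0.67, 0.1, 2.36, 3.16, 0.4, -1.7] q4max 2.36
m38 6 [24.4, -4.4, 11.4, 0.004, 0.053, -0.021] err 0.0 [-0.42, 0.39, 0.15, 2.37, 3.19, 0.28, -1.7] q4max 2.37
pre 4 [13.9, 0.2, 25.8, 0.003, 0.035, 0.004] err 0.0 [-0.38, 0.67, 0.11, 2.36, 3.18, 0.41, -1.72] q4max 2.37
m36 7 [23.4, -3.8, 11.6, 0.004, 0.051, -0.018] err 0.0 [-0.42, 0.43, 0.14, 2.38, 3.19, 0.29, -1.7] q4max 2.38
pre 4 [9.4, -0.0, 22.6, 0.002, 0.025, 0.004] err 0.0 [-0.38, 0.67, 0.11, 2.36, 3.19, 0.41, -1.72] q4max 2.38
```

move_arm([
  [23, -4.4, 4.4, 0.004, 0.049, -0.032, 0.8],
  [23, -4.4, 4.4, 0.004, 0.049, -0.032, 0.8],
  [23, -4.4, 4.4, 0.004, 0.049, -0.032, 0.8],
  [23, -4.4, 4.4, 0.004, 0.049, -0.032, 0.8],
  [0, 0, 0, 0, 0, 0, 0.8],
])

```text
t: 9.48
position: [0.4874, 0.1124, 0.3548]
orientation: [-0.263, 2.347, 0.112]
contact_force: [-0.4, 0.1, 0.4]
opening: 0.0686
gripper_force: 0.0
```

move_arm([
  [15.6, -0.6, 22, 0.002, 0.038, 0.002, 0.8],
  [15.6, -0.6, 22, 0.002, 0.038, 0.002, 0.8],
  [15.6, -0.6, 22, 0.002, 0.038, 0.002, 0.8],
  [15.6, -0.6, 22, 0.002, 0.038, 0.002, 0.8],
  [15.6, -0.6, 22, 0.002, 0.038, 0.002, 0.8],
  [15.6, -0.6, 22, 0.002, 0.038, 0.002, 0.8],
  [15.6, -0.6, 22, 0.002, 0.038, 0.002, 0.8],
  [0, 0, 0, 0, 0, 0, 0.8],
])

```text
t: 10.15
position: [0.5006, 0.1125, 0.1666]
orientation: [-0.267, 2.611, 0.073]
contact_force: [0.5, 1.0, 0.8]
opening: 0.0683
gripper_force: 0.0
```

Run:
```python
from plan import *
s=readout.observe();print(s["joint_positions"].round(2).tolist(),cur().round(3).tolist())
c=wrist();pickle.dump(c,open("w5.pkl","wb"));cv2.imwrite("pics/w5.png",c["color"][:,:,::-1])
print(proj(c,[(.544,.121,.134),(.544,.121,.105),(.544,.121,.06)]))
```

```text
[-0.38, 0.67, 0.11, 2.35, 3.19, 0.4, -1.73] [[-0.85, -0.203, 0.486, 0.501], [-0.175, 0.979, 0.102, 0.113], [-0.496, 0.001, -0.868, 0.167], [0.0, 0.0, 0.0, 1.0]]
[[277.17077219 262.63022322]
 [277.15191551 228.34226187]
 [277.12809867 185.03501815]]
```

View pics/w5.png

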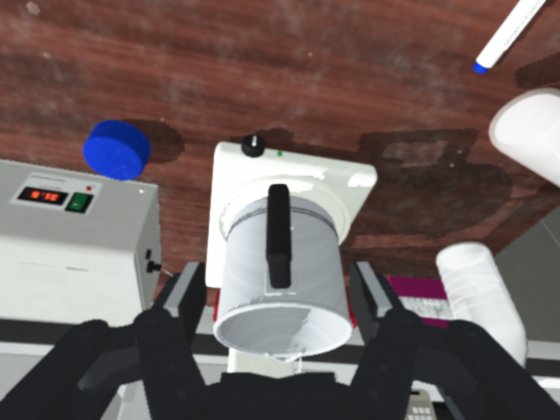

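The view from below shows the handle bar at u ≈ 279, v 185–287. That is in the middle between the fingers and matches the prediction of u ≈ 277.

Run:
```python
from plan import *
C=cur();print(Ro.from_matrix(C[:3,:3]).as_rotvec(), np.degrees(np.arctan2(C[1,2],C[0,2])))
H=np.array([.543,.1205,.105])
q,C=plan(readout.observe()["joint_positions"],C,[("grasp",f(H,30,12))])
```

```text
[-0.26671573  2.60768259  0.0730159 ] 11.823776503891931
grasp 4 [-1.4, -0.2, 23.8, -0.0, -0.0, -0.001] err 0.0 [-0.36, 0.88, 0.1, 2.23, 3.19, 0.49, -1.73] q4max 2.33
```

move_arm([
  [-1.4, 0, 23.8, 0, 0, 0, 0.8],
  [-1.4, 0, 23.8, 0, 0, 0, 0.8],
  [-1.4, 0, 23.8, 0, 0, 0, 0.8],
  [-1.4, 0, 23.8, 0, 0, 0, 0.8],
  [0, 0, 0, 0, 0, 0, 0.8],
  [0, 0, 0, 0, 0, 0, 0.8],
], grip_force=30)

```text
t: 10.7
position: [0.5523, 0.1234, 0.0914]
orientation: [-0.267, 2.605, 0.074]
contact_force: [-1.3, 0.6, 0.3]
opening: 0.0682
gripper_force: 0.0
```

move_arm([
  [0, 0, 0, 0, 0, 0, 0.5],
  [0, 0, 0, 0, 0, 0, 0.2],
  [0, 0, 0, 0, 0, 0, 0],
  [0, 0, 0, 0, 0, 0, 0],
  [0, 0, 0, 0, 0, 0, 0],
  [0, 0, 0, 0, 0, 0, 0],
  [0, 0, 0, 0, 0, 0, 0],
], grip_force=30)

```text
t: 11.28
position: [0.5522, 0.1236, 0.091]
orientation: [-0.268, 2.605, 0.075]
contact_force: [-4.6, 0.1, 12.2]
opening: 0.0178
gripper_force: 29.6
```

move_arm([
  [0, 0, 0, 0, 0, 0, 0],
  [0, 0, 0, 0, 0, 0, 0],
  [0, 0, 0, 0, 0, 0, 0],
], grip_force=110)

```text
t: 11.53
position: [0.5522, 0.1237, 0.0912]
orientation: [-0.268, 2.604, 0.075]
contact_force: [-6.2, -0.0, 14.9]
opening: 0.0164
gripper_force: 106.6
```

Run:
```python
from plan import *
c=wrist();pickle.dump(c,open("w6.pkl","wb"));cv2.imwrite("pics/w6.png",c["color"][:,:,::-1])
s=readout.observe();q=s["joint_positions"];C=cur();print(q.round(2),C.round(4).tolist())
def mv(dp,psi):
    W=C.copy();W[:3,:3]=Ro.from_euler('z',psi,degrees=True).as_matrix()@W[:3,:3];g=W[:3,3]-.0187*C[:3,2]+dp;W[:3,3]=g+.0187*W[:3,2];return W
G0=C[:3,3]-.0187*C[:3,2]
T=lambda x,y,z,psi:mv(np.array([x,y,z])-G0,psi-12)
a=np.radians(12);u=np.array([np.cos(a),np.sin(a),0]);up=np.array([0,0,1.])
for pf in(-80,-88):
    b=np.radians(pf);P=[.509-.095*np.cos(b),-.192-.095*np.sin(b)];z0=G0[2]
    plan(q,C,[("lift",mv(.014*up,0)),("out",mv(.014*up-.045*u,0)),("a",T(.48,.10,z0+.03,-20)),("b",T(.465,.06,z0+.03,-45)),("c",T(.475,-.02,z0+.03,-65)),("over",T(*P,z0+.03,pf)),("place",T(*P,z0-.024,pf))])
```

```text
[-0.36  0.88  0.1   2.23  3.19  0.49 -1.73] [[-0.847, -0.2041, 0.4909, 0.5522], [-0.1756, 0.979, 0.104, 0.1237], [-0.5018, 0.0019, -0.865, 0.0912], [0.0, 0.0, 0.0, 1.0]]
lift 1 [-7.0, 0.0, -12.1, 0.0, 0.0, 0.0] err 0.0 [-0.36, 0.84, 0.1, 2.23, 3.19, 0.45, -1.73] q4max 2.23
out 2 [19.4, -0.1, -11.3, 0.0, 0.0, 0.0] err 0.0 [-0.38, 0.85, 0.11, 2.38, 3.18, 0.61, -1.73] q4max 2.38
a 6 [1.4, -3.0, -3.9, 0.047, -0.0, 0.081] err 0.0 [-0.66, 0.82, 0.3, 2.34, 2.69, 0.4, -1.97] q4max 2.39
b 5 [-1.2, -9.4, 0.7, 0.043, -0.0, 0.075] err 0.0 [-0.78, 0.88, 0.52, 2.27, 2.42, 0.15, -2.1] q4max 2.33
c 4 [-15.2, -10.9, 8.7, 0.044, -0.001, 0.076] err 0.0001 [-0.51, 0.84, 0.3, 2.16, 1.26, 0.31, -1.12] q4max 2.24
over 3 [-23.0, -4.2, 13.4, 0.044, 0.0, 0.075] err 0.0 [-0.26, 0.84, 0.18, 2.02, 0.99, 0.47, -0.9] q4max 2.11
place 2 [13.6, -0.1, 23.3, -0.0, 0.0, -0.0] err 0.0 [-0.33, 0.97, 0.3, 2.04, 1.11, 0.31, -1.08] q4max 2.04
lift 1 [-7.0, 0.0, -12.1, 0.0, 0.0, 0.0] err 0.0 [-0.36, 0.84, 0.1, 2.23, 3.19, 0.45, -1.73] q4max 2.23
out 2 [19.4, -0.1, -11.3, 0.0, 0.0, 0.0] err 0.0 [-0.38, 0.85, 0.11, 2.38, 3.18, 0.61, -1.73] q4max 2.38
a 6 [1.4, -3.0, -3.9, 0.047, -0.0, 0.081] err 0.0 [-0.66, 0.82, 0.3, 2.34, 2.69, 0.4, -1.97] q4max 2.39
b 5 [-1.2, -9.4, 0.7, 0.043, -0.0, 0.075] err 0.0 [-0.78, 0.88, 0.52, 2.27, 2.42, 0.15, -2.1] q4max 2.33
c 4 [-15.2, -10.9, 8.7, 0.044, -0.001, 0.076] err 0.0001 [-0.51, 0.84, 0.3, 2.16, 1.26, 0.31, -1.12] q4max 2.24
over 4 [-17.9, 1.1, 10.4, 0.05, -0.0, 0.086] err 0.0 [-0.22, 0.86, 0.11, 1.9, 0.83, 0.62, -0.85] q4max 2.09
place 2 [13.5, -0.2, 23.4, 0.001, -0.0, 0.001] err 0.0 [-0.25, 0.97, 0.17, 1.92, 0.89, 0.5, -0.96] q4max 1.92
```

View pics/w6.png

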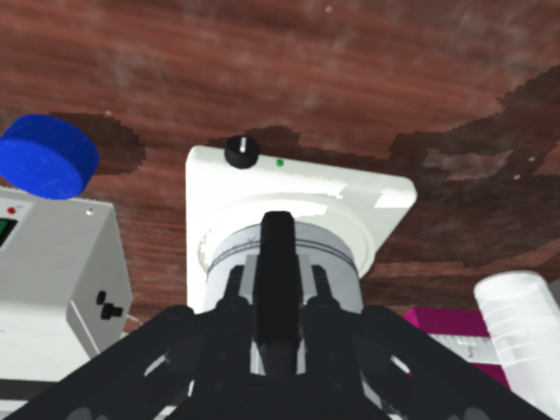

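move_arm([
  [-2.3, 0, -4, 0, 0, 0, 0],
  [-2.3, 0, -4, 0, 0, 0, 0],
  [-2.4, 0, -4.1, 0, 0, 0, 0],
  [0, 0, 0, 0, 0, 0, 0],
  [0, 0, 0, 0, 0, 0, 0],
])

```text
t: 12.0
position: [0.5521, 0.1234, 0.1045]
orientation: [-0.267, 2.605, 0.074]
contact_force: [-0.7, -0.4, -3.4]
opening: 0.0162
gripper_force: 107.0
```

```bash
cat > slip.py <<'E'
from h import *
def slip(a,b):
    g=lambda c:cv2.cvtColor(c["color"],cv2.COLOR_RGB2GRAY)
    A,B=g(a),g(b);out=[]
    for x,y,w,h in((215,225,40,55),(305,225,45,55),(225,235,25,40),(262,210,30,40)):
        r=cv2.matchTemplate(B[y-15:y+h+15,x-15:x+w+15],A[y:y+h,x:x+w],cv2.TM_CCOEFF_NORMED);_,m,_,l=cv2.minMaxLoc(r);out.append((l[0]-15,l[1]-15,round(m,2)))
    return out
E
python3 - <<'E'
from slip import *
from plan import *
a=pickle.load(open("w6.pkl","rb"));b=wrist();s=readout.observe();print(slip(a,b),s["position"],s["joint_positions"].round(2),s["contact_force"],s["opening"])
E
```

```text
[(0, -1, 0.99), (-1, -1, 0.99), (0, 0, 0.98), (0, -1, 0.97)] [0.55206252 0.12338904 0.10426105] [-0.36  0.85  0.1   2.23  3.2   0.45 -1.73] [-0.33806836  0.11983531 -3.82461069] 0.01624326715775183
```

move_arm([
  [9.7, 0, -5.6, 0, 0, 0, 0],
  [9.7, 0, -5.6, 0, 0, 0, 0],
  [9.7, 0, -5.6, 0, 0, 0, 0],
  [9.7, 0, -5.6, 0, 0, 0, 0],
  [0.7, -1.5, -2, 0.0235, 0, 0.0405, 0],
  [0.7, -1.5, -2, 0.0235, 0, 0.0405, 0],
  [0.7, -1.5, -2, 0.0235, 0, 0.0405, 0],
  [0.7, -1.5, -2, 0.0235, 0, 0.0405, 0],
  [0.7, -1.5, -2, 0.0235, 0, 0.0405, 0],
  [0.7, -1.5, -2, 0.0235, 0, 0.0405, 0],
  [0.7, -1.5, -2, 0.0235, 0, 0.0405, 0],
  [0.7, -1.5, -2, 0.0235, 0, 0.0405, 0],
  [0.7, -1.5, -2, 0.0235, 0, 0.0405, 0],
  [0.7, -1.5, -2, 0.0235, 0, 0.0405, 0],
  [0.7, -1.5, -2, 0.0235, 0, 0.0405, 0],
  [0.7, -1.5, -2, 0.0235, 0, 0.0405, 0],
  [0, 0, 0, 0, 0, 0, 0],
])

```text
t: 13.47
position: [0.4882, 0.0983, 0.1207]
orientation: [0.467, 2.582, -0.124]
contact_force: [0.5, -0.2, -3.5]
opening: 0.0165
gripper_force: 107.2
```

```bash
cat > next.py <<'E'
from slip import *
from plan import *
a=pickle.load(open("w6.pkl","rb"));b=wrist();s=readout.observe();q=s["joint_positions"];C=cur()
print(slip(a,b),s["position"],q.round(2).tolist(),s["contact_force"].round(1),s["t"])
# jug axis: tool-frame direction of vertical at grasp
R6=a["T"][:3,:3];v=R6.T@[0,0,1];jx=R6.T@[np.cos(np.radians(12)),np.sin(np.radians(12)),0]
J=lambda R:(R@v,np.degrees(np.arctan2((R@jx)[1],(R@jx)[0])))
z0=a["T"][2,3]-.0187*a["T"][2,2]
def Gp(C):return C[:3,3]-.0187*C[:3,2]
def T(x,y,z,psi):
    W=np.eye(4);W[:3,:3]=Ro.from_euler('z',psi-12,degrees=True).as_matrix()@R6;W[:3,3]=np.array([x,y,z])+.0187*W[:3,2];return W
jz,yw=J(C[:3,:3]);print("tilt",np.degrees(np.arccos(jz[2])).round(2),"yaw",yw.round(1),"G",Gp(C).round(4),"jug",(Gp(C)+.095*(C[:3,:3]@jx)).round(3)[:2],"bottom",(Gp(C)[2]-z0+.03).round(4))
E
python3 - <<'E'
from next import *
for pf in(-84,):
    b=np.radians(pf);P=[.509-.095*np.cos(b),-.192-.095*np.sin(b)]
    plan(q,C,[("b",T(.465,.06,z0+.03,-45)),("c",T(.475,-.02,z0+.03,-65)),("over",T(*P,z0+.02,pf))])
    plan(q,C,[("b2",T(.465,.05,z0+.03,-60)),("c",T(.485,-.03,z0+.03,-75)),("over",T(*P,z0+.02,pf))])
E
```

```text
[(-4, 15, 0.49), (-1, -1, 0.99), (0, 0, 0.92), (-1, 0, 0.83)] [0.48831332 0.09809124 0.12062524] [-0.66, 0.82, 0.29, 2.34, 2.69, 0.4, -1.97] [ 0.1 -0.2 -2.9] 13.5167
tilt 0.15 yaw -20.1 G [0.4795 0.1013 0.1368] jug [0.569 0.069] bottom 0.0595
b 5 [-1.5, -9.5, 0.7, 0.043, -0.0, 0.075] err 0.0 [-0.79, 0.88, 0.53, 2.27, 2.42, 0.15, -2.09] q4max 2.33
c 4 [-15.1, -11.0, 8.7, 0.044, -0.001, 0.076] err 0.0001 [-0.51, 0.84, 0.3, 2.16, 1.26, 0.32, -1.11] q4max 2.24
over 4 [-16.3, -0.9, 12.4, 0.042, 0.0, 0.072] err 0.0 [-0.25, 0.87, 0.15, 1.96, 0.92, 0.53, -0.9] q4max 2.11
b2 7 [-2.5, -8.2, 1.3, 0.05, -0.0, 0.086] err 0.0001 [-0.62, 0.82, 0.22, 2.15, 1.19, 0.39, -1.1] q4max 2.32
c 3 [-23.3, -5.8, 13.6, 0.043, -0.001, 0.076] err 0.0 [-0.4, 0.83, 0.16, 2.05, 0.99, 0.49, -0.97] q4max 2.11
over 3 [-18.2, -0.5, 14.5, 0.026, 0.0, 0.045] err 0.0 [-0.25, 0.87, 0.15, 1.96, 0.92, 0.53, -0.9] q4max 2.02
```

Run:
```python
from next import *
pf=-84;b=np.radians(pf);P=[.509-.095*np.cos(b),-.192-.095*np.sin(b)]
plan(q,C,[("a2",T(.455,.095,z0+.03,-25)),("b",T(.455,.05,z0+.03,-55)),("c",T(.48,-.03,z0+.03,-75)),("over",T(*P,z0+.02,pf))])
```

```text
[(-4, 15, 0.49), (-1, -1, 0.99), (0, 0, 0.92), (-1, 0, 0.83)] [0.48834159 0.0977939  0.12061543] [-0.66, 0.82, 0.29, 2.34, 2.69, 0.4, -1.97] [ 0.4 -0.  -3.7] 13.5667
tilt 0.16 yaw -20.1 G [0.4796 0.101  0.1368] jug [0.569 0.068] bottom 0.0595
a2 1 [17.9, -15.0, -11.0, 0.041, -0.002, 0.075] err 0.0 [-0.7, 0.83, 0.3, 2.4, 2.62, 0.42, -2.03] q4max 2.4
b 6 [-4.0, -6.8, 2.3, 0.044, -0.0, 0.076] err 0.0002 [-0.75, 0.86, 0.45, 2.23, 1.45, 0.18, -1.3] q4max 2.37
c 4 [-17.9, -4.4, 10.4, 0.043, -0.001, 0.075] err 0.0 [-0.44, 0.84, 0.21, 2.07, 0.98, 0.45, -0.96] q4max 2.18
over 3 [-18.6, 1.1, 14.6, 0.027, 0.0, 0.045] err 0.0 [-0.26, 0.87, 0.18, 1.97, 0.89, 0.51, -0.87] q4max 2.03
```

move_arm([
  [6, -5, -3.7, 0.0137, 0, 0.025, 0],
  [6, -5, -3.7, 0.0137, 0, 0.025, 0],
  [6, -5, -3.7, 0.0137, 0, 0.025, 0],
  [-1.7, -2.9, 1, 0.0189, 0, 0.0326, 0],
  [-1.7, -2.9, 1, 0.0189, 0, 0.0326, 0],
  [-1.7, -2.9, 1, 0.0189, 0, 0.0326, 0],
  [-1.7, -2.9, 1, 0.0189, 0, 0.0326, 0],
  [-1.7, -2.9, 1, 0.0189, 0, 0.0326, 0],
  [-1.7, -2.9, 1, 0.0189, 0, 0.0326, 0],
  [-1.7, -2.9, 1, 0.0189, 0, 0.0326, 0],
  [-1.7, -2.9, 1, 0.0189, 0, 0.0326, 0],
  [-1.7, -2.9, 1, 0.0189, 0, 0.0326, 0],
  [-1.7, -2.9, 1, 0.0189, 0, 0.0326, 0],
  [-1.7, -2.9, 1, 0.0189, 0, 0.0326, 0],
  [-1.7, -2.9, 1, 0.0189, 0, 0.0326, 0],
  [-1.7, -2.9, 1, 0.0189, 0, 0.0326, 0],
  [-1.7, -2.9, 1, 0.0189, 0, 0.0326, 0],
  [0, 0, 0, 0, 0, 0, 0],
])

```text
t: 15.07
position: [0.4579, 0.042, 0.1202]
orientation: [1.242, 2.349, -0.33]
contact_force: [-0.1, -0.5, -3.2]
opening: 0.0167
gripper_force: 107.5
```

Run:
```python
from next import *
pf=-84;b=np.radians(pf);P=[.509-.095*np.cos(b),-.192-.095*np.sin(b)]
plan(q,C,[("c",T(.48,-.03,z0+.03,-75)),("over",T(*P,z0+.02,pf))])
```

```text
[(0, 0, 0.55), (3, 14, 0.31), (-1, 0, 0.9), (0, -1, 0.96)] [0.45755322 0.04238165 0.12001849] [-0.85, 0.92, 0.67, 2.24, 2.29, 0.0, -2.12] [-0.8  0.3 -3.5] 15.1167
tilt 0.14 yaw -55.3 G [0.4522 0.0501 0.1362] jug [ 0.506 -0.028] bottom 0.0589
c 4 [-18.4, -3.7, 10.3, 0.043, -0.001, 0.074] err 0.0001 [-0.41, 0.83, 0.16, 2.06, 1.01, 0.49, -1.0] q4max 2.19
over 3 [-18.5, 1.0, 14.6, 0.026, 0.0, 0.046] err 0.0 [-0.24, 0.87, 0.14, 1.97, 0.93, 0.53, -0.91] q4max 2.03
```

move_arm([
  [-6.1, -1.2, 3.4, 0.0143, 0, 0.0247, 0],
  [-6.1, -1.2, 3.4, 0.0143, 0, 0.0247, 0],
  [-6.1, -1.2, 3.4, 0.0143, 0, 0.0247, 0],
  [-6.1, -1.2, 3.4, 0.0143, 0, 0.0247, 0],
  [-6.1, -1.2, 3.4, 0.0143, 0, 0.0247, 0],
  [0, 0, 0, 0, 0, 0, 0],
])

```text
t: 15.62
position: [0.4627, -0.0, 0.1115]
orientation: [1.405, 2.261, -0.356]
contact_force: [-0.5, 0.4, -3.5]
opening: 0.0162
gripper_force: 107.4
```

Run:
```python
from next import *
pf=-84;b=np.radians(pf);P=[.509-.095*np.cos(b),-.192-.095*np.sin(b)]
plan(q,C,[("c",T(.48,-.03,z0+.03,-75)),("over",T(*P,z0+.02,pf))])
```

```text
[(-7, 10, 0.52), (1, 5, 0.36), (-1, 0, 0.91), (0, -1, 0.95)] [0.46263213 0.00084909 0.11147848] [-0.76, 0.94, 0.66, 2.23, 2.19, 0.0, -2.08] [-0.  -0.5 -4.1] 15.6667
tilt 0.94 yaw -63.1 G [0.4582 0.0091 0.1277] jug [ 0.501 -0.076] bottom 0.0503
c 3 [-14.5, 1.0, 4.7, 0.04, -0.001, 0.057] err 0.0001 [-0.39, 0.83, 0.13, 2.06, 1.03, 0.51, -1.01] q4max 2.17
over 3 [-18.5, 1.1, 14.6, 0.026, 0.0, 0.046] err 0.0 [-0.23, 0.86, 0.12, 1.96, 0.95, 0.55, -0.93] q4max 2.03
```

```bash
cat > nsim.py <<'E'
from plan import *
def Jac(q):
    p,R=fk(q,L,True);J=np.zeros((6,7))
    for i in range(7):
        d=q.copy();d[i]+=1e-5;p2,R2=fk(d,L,True);J[:3,i]=(p2-p)/1e-5;J[3:,i]=Ro.from_matrix(R2@R.T).as_rotvec()/1e-5
    return p,R,J
def nsim(q,rows,T):
    q=q.copy();err=0
    for r in rows:
        T=step(T,r)
        for _ in range(8):
            p,R,J=Jac(q);e=np.r_[T[:3,3]-p,Ro.from_matrix(T[:3,:3]@R.T).as_rotvec()];n=np.linalg.norm(e[3:]);W=np.diag([3,3,3,1,1,1.])
            act=np.ones(7,bool)
            for _ in range(3):
                Jw=(W@J)[:,act];dq=np.zeros(7);dq[act]=Jw.T@np.linalg.solve(Jw@Jw.T+1e-4*np.eye(6),W@e)
                bad=((q+dq<lo)|(q+dq>hi))&act
                if not bad.any():break
                act&=~bad
            q=np.clip(q+np.clip(dq,-.175,.175),lo,hi)
        p,R,J=Jac(q);ee=max(np.abs(T[:3,3]-p).max()*5,np.linalg.norm(Ro.from_matrix(T[:3,:3]@R.T).as_rotvec()));err=max(err,ee)
    return q,T,err
E
python3 - <<'E'
from nsim import *
import next as nx
# validate a2->b
q=np.array([-.66,.82,.29,2.34,2.69,.4,-1.97]);T0=np.eye(4);p,R=fk(q,L,True);T0[:3,:3]=R;T0[:3,3]=p
q,_,e=nsim(q,[[6,-5,-3.7,.0137,0,.025]]*3+[[-1.7,-2.9,1,.0189,0,.0326]]*14,T0);print("val",q.round(2),e)
q0,C=nx.q,nx.C;T,z0=nx.T,nx.z0
def run(name,ws):
    q,K=q0,C;o=[]
    for W in ws:
        rr=[r for r in lin(K,W) for _ in (0,)];q,K,e=nsim(q,rr,K);o.append((round(float(e),3),q.round(2)[[2,3,4,5,6]].tolist()))
    print(name,*o,sep="\n   ")
def at(c,z,psi):
    b=np.radians(psi);return T(c[0]-.095*np.cos(b),c[1]-.095*np.sin(b),z,psi)
M=(.509,-.192)
for pf in(-55,-65,-75,-85,-95):
    run(f"direct {pf}",[at(M,z0+.01,pf),at(M,z0-.024,pf)])
g=nx.Gp(C)
for pf in(-85,-100):
    run(f"rotfirst {pf}",[T(*g,pf),at(M,z0+.01,pf),at(M,z0-.024,pf)])
    run(f"far {pf}",[at((.53,-.10),z0+.03,pf),at(M,z0+.01,pf),at(M,z0-.024,pf)])
E
```

```text
[(-7, 10, 0.51), (1, 5, 0.37), (-1, 0, 0.91), (0, -1, 0.96)] [0.46259543 0.00155143 0.11148338] [-0.76, 0.94, 0.66, 2.23, 2.19, 0.0, -2.08] [-0.3 -0.  -2.3] 15.7167
tilt 0.93 yaw -63.0 G [0.4581 0.0098 0.1277] jug [ 0.501 -0.075] bottom 0.0503
val [-0.81  0.89  0.58  2.23  1.4   0.07 -1.24] 5.215960286784583e-09
direct -55
   (0.0, [0.27, 2.37, 2.5, 0.43, -2.01])
   (0.0, [0.19, 2.38, 2.52, 0.53, -2.06])
direct -65
   (0.0, [0.46, 2.24, 2.32, 0.19, -2.01])
   (0.0, [0.35, 2.25, 2.33, 0.3, -2.06])
direct -75
   (0.029, [0.64, 2.16, 2.91, 0.0, -2.78])
   (0.016, [0.61, 2.12, 2.91, 0.0, -2.81])
direct -85
   (0.107, [0.64, 2.15, 2.71, 0.0, -2.74])
   (0.094, [0.61, 2.11, 2.68, 0.0, -2.74])
direct -95
   (0.183, [0.63, 2.13, 2.49, 0.0, -2.66])
   (0.172, [0.6, 2.1, 2.46, 0.0, -2.66])
rotfirst -85
   (0.134, [0.64, 2.26, 2.47, 0.0, -2.7])
   (0.124, [0.64, 2.15, 2.67, 0.0, -2.7])
   (0.094, [0.61, 2.11, 2.64, 0.0, -2.7])
far -85
   (0.194, [0.65, 2.16, 2.45, 0.0, -2.61])
   (0.171, [0.64, 2.14, 2.58, 0.0, -2.61])
   (0.094, [0.61, 2.11, 2.55, 0.0, -2.61])
rotfirst -100
   (0.214, [0.6, 2.27, 2.21, 0.0, -2.66])
   (0.22, [0.62, 2.12, 2.41, 0.0, -2.66])
   (0.209, [0.59, 2.09, 2.38, 0.0, -2.66])
far -100
   (0.306, [0.63, 2.14, 2.23, 0.0, -2.61])
   (0.284, [0.62, 2.12, 2.36, 0.0, -2.61])
   (0.21, [0.59, 2.09, 2.33, 0.0, -2.61])
```

Run:
```python
from nsim import *
import next as nx
T,z0=nx.T,nx.z0
def at(c,z,psi):
    b=np.radians(psi);return T(c[0]-.095*np.cos(b),c[1]-.095*np.sin(b),z,psi)
M=(.509,-.192)
q,K=nx.q,nx.C
for W in (at(M,z0+.01,-58),at(M,z0-.0235,-58)):
    rr=lin(K,W);q,K,e=nsim(q,rr,K);print(len(rr),rr[0],e,q.round(2))
```

```text
[(-7, 11, 0.51), (1, 5, 0.37), (-1, 0, 0.9), (0, -1, 0.96)] [0.46258617 0.00192307 0.11151877] [-0.76, 0.94, 0.66, 2.23, 2.19, 0.0, -2.08] [-0.3  0.1 -2.4] 15.7667
tilt 0.94 yaw -62.9 G [0.4581 0.0102 0.1277] jug [ 0.501 -0.074] bottom 0.0504
5 [-17.5, -11.5, 12.4, -0.006, 0.0, -0.017] 1.8735013540549517e-15 [-0.29  0.88  0.31  2.33  2.45  0.37 -2.01]
2 [8.4, -0.2, 14.5, 0.0, 0.0, 0.001] 1.3877787807814457e-15 [-0.24  0.96  0.23  2.34  2.47  0.47 -2.07]
```

Halving the speed: 10 rows.

move_arm([
  [-8.8, -5.8, 6.2, -0.003, 0, -0.0085, 0],
  [-8.8, -5.8, 6.2, -0.003, 0, -0.0085, 0],
  [-8.8, -5.8, 6.2, -0.003, 0, -0.0085, 0],
  [-8.8, -5.8, 6.2, -0.003, 0, -0.0085, 0],
  [-8.8, -5.8, 6.2, -0.003, 0, -0.0085, 0],
  [-8.8, -5.8, 6.2, -0.003, 0, -0.0085, 0],
  [-8.8, -5.8, 6.2, -0.003, 0, -0.0085, 0],
  [-8.8, -5.8, 6.2, -0.003, 0, -0.0085, 0],
  [-8.8, -5.8, 6.2, -0.003, 0, -0.0085, 0],
  [-8.8, -5.8, 6.2, -0.003, 0, -0.0085, 0],
  [0, 0, 0, 0, 0, 0, 0],
  [0, 0, 0, 0, 0, 0, 0],
])

```text
t: 16.77
position: [0.4642, -0.12, 0.1015]
orientation: [1.292, 2.325, -0.346]
contact_force: [-0.8, 0.7, -3.5]
opening: 0.0161
gripper_force: 107.5
```

```bash
cat > fin.py <<'E'
from nsim import *
import next as nx
T,z0=nx.T,nx.z0
def at(c,z,psi):
    b=np.radians(psi);return T(c[0]-.095*np.cos(b),c[1]-.095*np.sin(b),z,psi)
M=(.509,-.192)
q,K=nx.q,nx.C
for h in (.01,-.021):
    W=at(M,z0+h,-58);rr=lin(K,W);q,K,e=nsim(q,rr,K);print(len(rr),rr[0],e,q.round(2))
E
python3 fin.py
python3 - <<'E'
from h import *
from workcell import camera
t=camera("top")
h=cv2.cvtColor(t["color"],cv2.COLOR_RGB2HSV)
m=cv2.inRange(h,(10,90,120),(28,255,255));m[:,:270]=0;m[:,350:]=0;ys,xs=np.nonzero(m);print("cork vis",len(xs),xs.min(),xs.max(),ys.min(),ys.max())
E
```

```text
[(0, -1, 0.88), (0, 0, 0.95), (-1, 0, 0.92), (0, -1, 0.99)] [ 0.46429483 -0.11941006  0.10150448] [-0.29, 0.88, 0.32, 2.33, 2.46, 0.36, -2.02] [-0.5 -1.  -3.1] 16.8167
tilt 0.02 yaw -57.8 G [ 0.4593 -0.1115  0.1177] jug [ 0.51  -0.192] bottom 0.0403
1 [0.5, -0.6, 0.1, 0.001, 0.0, 0.002] 1.1102230246251565e-15 [-0.29  0.88  0.32  2.33  2.46  0.36 -2.02]
2 [7.8, -0.0, 13.4, 0.0, 0.0, 0.0] 6.245004513516506e-16 [-0.25  0.96  0.24  2.34  2.48  0.46 -2.08]
cork vis 288 288 333 214 256
```

move_arm([
  [2.5, 0, 4.3, 0, 0, 0, 0],
  [2.5, 0, 4.3, 0, 0, 0, 0],
  [2.5, 0, 4.3, 0, 0, 0, 0],
  [2.5, 0, 4.3, 0, 0, 0, 0],
  [2, 0, 3.5, 0, 0, 0, 0],
  [1.5, 0, 2.6, 0, 0, 0, 0],
  [1, 0, 1.7, 0, 0, 0, 0],
  [0.5, 0, 0.9, 0, 0, 0, 0],
  [0, 0, 0, 0, 0, 0, 0],
  [0, 0, 0, 0, 0, 0, 0],
])

```text
t: 17.7
position: [0.4644, -0.12, 0.0717]
orientation: [1.292, 2.325, -0.346]
contact_force: [-0.7, -0.8, -3.4]
opening: 0.0162
gripper_force: 107.5
```

move_arm([
  [0.5, 0, 0.9, 0, 0, 0, 0],
  [0.5, 0, 0.9, 0, 0, 0, 0],
  [0.5, 0, 0.9, 0, 0, 0, 0],
  [0, 0, 0, 0, 0, 0, 0],
  [0, 0, 0, 0, 0, 0, 0],
])

```text
t: 18.12
position: [0.4643, -0.12, 0.0685]
orientation: [1.292, 2.325, -0.346]
contact_force: [-0.1, -0.5, -2.6]
opening: 0.0163
gripper_force: 107.5
```

move_arm([
  [0.5, 0, 0.9, 0, 0, 0, 0],
  [0, 0, 0, 0, 0, 0, 0],
  [0, 0, 0, 0, 0, 0, 0],
])

```text
t: 18.37
position: [0.4645, -0.1201, 0.0675]
orientation: [1.292, 2.325, -0.346]
contact_force: [0.1, -0.9, -2.7]
opening: 0.0162
gripper_force: 107.7
```

move_arm([
  [0.5, 0, 0.9, 0, 0, 0, 0],
  [0, 0, 0, 0, 0, 0, 0],
  [0, 0, 0, 0, 0, 0, 0],
])

```text
t: 18.62
position: [0.4644, -0.12, 0.0671]
orientation: [1.291, 2.324, -0.345]
contact_force: [-6.0, 8.8, 19.8]
opening: 0.0164
gripper_force: 111.1
```

move_arm([
  [-0.3, 0, -0.5, 0, 0, 0, 0],
  [0, 0, 0, 0, 0, 0, 0],
  [0, 0, 0, 0, 0, 0, 0],
], grip_force=20)

```text
t: 18.87
position: [0.4645, -0.12, 0.0673]
orientation: [1.291, 2.324, -0.346]
contact_force: [-3.3, 5.2, 8.3]
opening: 0.0165
gripper_force: 109.2
```

move_arm([
  [0, 0, 0, 0, 0, 0, 0.3],
  [0, 0, 0, 0, 0, 0, 0.5],
  [0, 0, 0, 0, 0, 0, 0.7],
  [0, 0, 0, 0, 0, 0, 0.8],
  [0, 0, 0, 0, 0, 0, 0.8],
  [0, 0, 0, 0, 0, 0, 0.8],
])

```text
t: 19.37
position: [0.4644, -0.1201, 0.067]
orientation: [1.292, 2.325, -0.346]
contact_force: [-0.3, 0.6, 0.5]
opening: 0.0682
gripper_force: 0.0
```

move_arm([
  [0, 0, -10, 0, 0, 0, 0.8],
  [0, 0, -15, 0, 0, 0, 0.8],
  [0, 0, -20, 0, 0, 0, 0.8],
  [0, 0, -20, 0, 0, 0, 0.8],
  [0, 0, -20, 0, 0, 0, 0.8],
  [0, 0, -20, 0, 0, 0, 0.8],
  [0, 0, 0, 0, 0, 0, 0.8],
])

```text
t: 19.95
position: [0.4359, -0.0733, 0.1602]
orientation: [1.29, 2.325, -0.341]
contact_force: [0.9, -0.8, -0.5]
opening: 0.0681
gripper_force: 0.0
```

Run:
```python
from h import *
from workcell import camera,readout
s=readout.observe();print(s["position"],s["contact_force"],s["t"])
t=camera("top");sc=camera("scene");t0=pickle.load(open("top2.pkl","rb"))
# expected jug outline at mat vs. image change
P=[.509,-.192]
an=np.linspace(0,2*np.pi,40)
for c,nm in((t,"top"),):
    h=cv2.cvtColor(c["color"],cv2.COLOR_RGB2HSV);m=cv2.inRange(h,(10,90,120),(28,255,255));m[:,:270]=0;m[:,350:]=0
    ys,xs=np.nonzero(m);print(nm,len(xs),xs.min(),xs.max(),ys.min(),ys.max())
    g=cv2.inRange(h,(0,0,0),(180,60,255));g[:,:285]=0;g[:,340:]=0;g[:200]=0;g[265:]=0;ys,xs=np.nonzero(g)
    print("grey",len(xs),xs.min(),xs.max(),ys.min(),ys.max(),"exp rim",proj(c,[.509,-.192,.121]),"exp rim ext",proj(c,[[.451,-.192,.121],[.567,-.192,.121],[.509,-.25,.121],[.509,-.134,.121]]))
k=proj(t,(.55+.2-.05,.24,.37))[0];print("knob exp raised px",k)
m=cv2.inRange(t["color"],(0,0,0),(50,50,50));m0=cv2.inRange(t0["color"],(0,0,0),(50,50,50))
x,y=k.astype(int);print(cv2.countNonZero(m[y-12:y+12,x-12:x+12]),cv2.countNonZero(m0[y-12:y+12,x-12:x+12]))
w=wrist()
# jug rim in wrist view: bright/steel region, expected projected centre
print("wrist exp mouth/handle top",proj(w,[[.509,-.192,.121],[.4593,-.1115,.108]]))
m=cv2.inRange(w["color"],(0,0,0),(45,45,45));n,l,st,ce=cv2.connectedComponentsWithStats(m)
for i in range(1,n):
    if st[i,4]>300:print(st[i],ce[i].round(0))
```

```text
[ 0.43585897 -0.07330325  0.16017347] [ 0.90568195 -0.78763709 -0.46456011] 19.95
top 305 288 333 213 256
grey 1731 285 339 200 264 exp rim [[314.32105246 227.64767132]] exp rim ext [[314.92033865 247.44825936]
 [313.73188283 208.18133758]
 [334.06361423 227.42255539]
 [294.52901207 227.87335142]]
knob exp raised px [141.87449965 135.25035003]
71 70
wrist exp mouth/handle top [[277.044903   312.79850589]
 [277.59048835 238.93848133]]
[ 266  171   22   98 1657] [277. 215.]
[    0   263   560   157 31449] [266. 370.]
[447 385  38  35 852] [468. 403.]
```

The handle is where it should be after release (u = 277, as expected), the knob is still at its raised spot, and the gripper touches nothing.

```bash
python3 -c "
from workcell import job;print(job.job_done())"
```

```text
the job is handed in; nothing more can be done
None
```

The job is handed in at about 20 s of the 53 s: the electrode arm rests raised by itself, and the jug is released on the cork mat, about 1 mm from the middle by the arm's own position reading; the judge's verdict was not returned.

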